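# Clear the trimming board and dump the scrap

### The arm

A 6-joint arm with a two-finger parallel gripper is mounted at the origin on the work surface. World frame = base frame: x ahead of the robot, y to its left, z up, the work surface at z = 0. Lengths are in m, angles in rad, forces in N, time in s.
With the tool pointing down it reaches from about 0.375 to 0.975 m from the base axis. Payload 3.8 kg.
Tool frame: the origin (TCP) lies midway between the tips of the shut fingers; the grasp point (between the pads) lies r.pinch_z behind it (r.pinch_z is the distance from the TCP to the grasp point, in m); z points along the fingers, y is the direction in which the jaws open and shut (so a half turn about z gives the same grasp; the last joint's range is limited). The gripper opens to 88 mm and grips with 3 to 60 N. Pads are 18 mm wide; open, the fingers measure 123 mm over their backs; the gripper's body (75 mm by 187 mm) begins 45 mm behind the grasp point.
Start: joints at [-1.363, 0.264, 1.604, -0, 1.274, -0.037], TCP at [0.164, -0.655, 0.239] pointing down, gripper open.
Joint ranges: [-2.63, 2.63], [-0.94, 2.18], [0.31, 2.57], [-1.31, 4.45], [0, 2.66], [-2.55, 2.55]. Speed limits (rad/s): [2.57, 2.57, 3.14, 3.14, 3.14, 3.14].

### API

Orientations are given as a unit quaternion [w, x, y, z].
In Python, from bench import telemetry, cams, workorder, r gives the robot as it stands.
- The arm moves only by the shell command python3 -m pendant 'ROWS' [FORCE]. ROWS is JSON, one flat list of numbers, 5 for each row, row after row: the shift along the tool's x, y, z in cm, then the turn about the tool's z in degrees, then the gripper's target within -1 to 1 (fully open at 1, half-way at 0, shut at -1). In form: [x, y, z, twist, hand, x, y, z, twist, hand, ...]. A call has 1 to 20 rows; each row is the pose to reach, as a shift and turn from the pose commanded when the call began, along the tool's axes at that moment; what a row does not reach only later rows make up. A row lasts 1/12 s, in which the tool goes at most 41.7 mm and 7.16 degrees, less where a joint would pass 70% of its speed; a pose out of reach is approached as far as the arm can. A call with a gripper value outside its range is refused whole. The fingers move at their own pace and stop on an object; FORCE is the grip in N (left out, the last holds). Time passes only in rows, so rows that repeat a pose let the fingers close. It gives the time, the measured TCP pose, the force and the opening at its end, in the units of the state.
- telemetry.sense(): the state, without advancing time (a new reading comes with each control period).
- cams.grab_frame(name): name is "scene" or "top"; returns a dict with "frame" (400x640x3 uint8, red, green, blue), "camera_matrix" (3x3 intrinsics, pixels), "k1" (the pictures are not rectified: a ray, as slopes to the right and down, at radius r is drawn at 1 + k1 r^2 times it, then the intrinsics apply), "pose" (4x4, takes a point from camera to world coordinates). Camera axes: x right, y down, z forward; pixel columns grow to the right and rows downward; lengths in m; the calibration is good to about 2 mm. A picture is of the moment at which its call begins. There is no depth.
- workorder.close_job(): hands the job in, once; it reports no verdict.
Trained networks look in a picture, given as the dict that the camera call returned (one of the last four; its "shot" number tells which), for a name from the list of things; names that differ only in an ending like _2 or _b are one class to them, and where a whole thing is asked for, a point or a joint stands for the part that bears it (a point fixed in the world has none). Each returns a list of dicts, best first, with "score" (0 to 1); they miss things now and then, are a little off and sometimes report something else, mostly with a low value. They report only what shows in the picture. A call takes as long as a camera call. They do not tell look-alikes from the thing itself.
- cams.outline_of(picture, query): "region" (400x640 bool, what is visible of it) and "box" ([left, top, right, bottom] in pixels, round what is visible of it).
- cams.landmark_of(picture, query): "position" ([column, row] in pixels: a listed point, or the origin of a listed thing).
The state is a dict: "time": time; "joints": joint angles; "joint_vel": joint speeds; "joint_efforts": joint torques, N m; "tcp_pos": TCP position; "tcp_rot": TCP orientation; "wrist_force": force on the tool from outside, world axes, zero at the start; "ft_torque": the same for the moment, N m; "opening": finger opening in m.
Only numpy, scipy, OpenCV 4.12 (cv2) and the standard library are available. Lean on these libraries where they do the work, as an engineer would, in place of code of your own. Each camera call takes 0.05 s, during which the arm holds its last target.

### The job

First put the finished figure legs from the trimming board into the wooden parts box. Then sweep all the scrap chips off the board into the flip bin with the scraper block, and only when every chip is in the bin tip the bin fully over onto its edge stop so that it empties into the scrap tray, and leave it tipped. Finish with the scraper standing back on its rubber pad, and leave the spool, screwdriver and file alone.

Things in the scene. Friction and masses are not known exactly. Their poses are not given: they have to be found in the camera images.
- station: fixed plywood trimming station standing on the bench; origin at bench level under the middle of its raised board. Along its own -y direction come: the board (y from +115 to -115 mm, top at 125 mm), the flip bin on a step (y from -117 to -217 mm), then the scrap tray (inside, y from -217 to -375 mm). Chips are swept towards its -y
- board (a point): middle of the board's flat grey top, 125 mm above the bench (axes as the station). The clear top is 190 mm wide in x between two side rims (each 12 mm wide, 14 mm high, running the whole length in y) and 230 mm long in y; no rim at the back end (y = +115 mm) nor at the end over the bin (y = -115 mm)
- bin_mouth (a point): middle of the open mouth of the aluminium flip bin, fixed to the bin and turning with it; z points out of the mouth. Bin outside 214 (x) x 100 (y) x 50 mm (z), walls and floor 4 mm. Upright, its mouth lies 3 mm below the board's top and its near wall 2 mm from the board's end. It is hinged about x at its lower far edge (50 mm below the mouth, at y = -50 mm from this point; 217 mm from the middle of the board and 72 mm above the bench)
- bin_handle (a point): centre of the top end of the bin's tipping handle, a dark round steel post 14 mm in diameter along the bin's z, on the outside of the bin's -x end (the end nearer the robot). It stands 60 mm above the bin's mouth, 88 mm from the hinge line in y and 110 mm above the hinge line when upright. The room behind it (+y) is free above the board's rim
- bin (a joint): angle of the flip bin about its hinge, rad: 0 upright on its step, grows as it tips towards the station's -y (away from the board), 2.35 fully over on its sloping edge stop with the mouth pointing down into the tray. Bin 0.3 to 0.4 kg; it takes about 2 N at the handle, goes past its balance point at about 1.15 rad, then falls over by itself; let go before that it falls back upright
- tray (a point): middle of the inner floor of the grey scrap tray, 4 mm above the bench; inside 228 x 158 mm, side walls 45 mm and end wall 60 mm high (axes as the station)
- parts_box: open wooden parts box, fixed, 120 (x) x 180 (y) x 40 mm high, walls 5 mm; origin under its centre at bench level. It and the pad may be swapped
- pad: black rubber pad 90 (x) x 150 (y) mm, 4 mm thick, fixed; the scraper's place. Origin under its centre at bench level
- scraper: scraper block: grey base 130 (x) x 50 (y) x 22 mm (z), with a wooden grip rib 90 (x) x 22 (y) mm on it from 22 to 66 mm up; origin under its centre. Its two long upright 130 mm faces (+y and -y) do the scraping. 0.16 to 0.26 kg. Stands on the pad at the start, its long side along the pad's long side
- leg1: finished white plastic figure leg, 75 mm tall: flat foot 52 x 34 mm and 14 mm thick with three toe bumps at the +x end, and a round shank 28 mm in diameter and 62 mm long (from 13 to 75 mm up) rising from it. Origin under the foot, on the shank's axis; z runs up the shank; the foot reaches 26 mm either way in x. Stands upright on the board at the start. A keeper, not scrap. Three or four legs are present; an absent one reads None from the start
- leg2: finished white plastic figure leg, 75 mm tall: flat foot 52 x 34 mm and 14 mm thick with three toe bumps at the +x end, and a round shank 28 mm in diameter and 62 mm long (from 13 to 75 mm up) rising from it. Origin under the foot, on the shank's axis; z runs up the shank; the foot reaches 26 mm either way in x. Stands upright on the board at the start. A keeper, not scrap. Three or four legs are present; an absent one reads None from the start
- leg3: finished white plastic figure leg, 75 mm tall: flat foot 52 x 34 mm and 14 mm thick with three toe bumps at the +x end, and a round shank 28 mm in diameter and 62 mm long (from 13 to 75 mm up) rising from it. Origin under the foot, on the shank's axis; z runs up the shank; the foot reaches 26 mm either way in x. Stands upright on the board at the start. A keeper, not scrap. Three or four legs are present; an absent one reads None from the start
- leg4: finished white plastic figure leg, 75 mm tall: flat foot 52 x 34 mm and 14 mm thick with three toe bumps at the +x end, and a round shank 28 mm in diameter and 62 mm long (from 13 to 75 mm up) rising from it. Origin under the foot, on the shank's axis; z runs up the shank; the foot reaches 26 mm either way in x. Stands upright on the board at the start. A keeper, not scrap. Three or four legs are present; an absent one reads None from the start
- chip1: scrap chip of white plastic, a flat comb-shaped offcut 48 x 24 mm and 10 mm thick, 15 g; origin at about its middle, on its underside; may end up either way up. Three to five chips are present; an absent one reads None from the start
- chip2: scrap chip of white plastic, a flat L-shaped offcut 46 x 27 mm and 10 mm thick, 15 g; origin at about its middle, on its underside; may end up either way up. Three to five chips are present; an absent one reads None from the start
- chip3: scrap chip of white plastic, a flat comb-shaped offcut 48 x 24 mm and 10 mm thick, 15 g; origin at about its middle, on its underside; may end up either way up. Three to five chips are present; an absent one reads None from the start
- chip4: scrap chip of white plastic, a flat L-shaped offcut 46 x 27 mm and 10 mm thick, 15 g; origin at about its middle, on its underside; may end up either way up. Three to five chips are present; an absent one reads None from the start
- chip5: scrap chip of white plastic, a flat comb-shaped offcut 48 x 24 mm and 10 mm thick, 15 g; origin at about its middle, on its underside; may end up either way up. Three to five chips are present; an absent one reads None from the start
- spool: black filament spool, 110 mm across and 52 mm high, lying flat beyond the board; origin under its centre: leave it alone
- screwdriver: screwdriver lying on the bench beside the file, on the tray side of the robot: leave it alone
- file: flat file about 300 mm long with a black handle, lying on the bench: leave it alone
Mind the look-alikes: they are no part of the job. Of the things that look like the scraper, take the one that is nearest to the robot's base at the start.

How it is judged:
On the way, in this order (a step that is already met when the one before it is completed fails the run):
1. all finished legs are in the parts box (x of leg1 in the frame of parts_box between -0.06 and 0.06 m and y of leg1 in the frame of parts_box between -0.09 and 0.09 m and z of leg1 in the frame of parts_box between -0.005 and 0.06 m and x of leg2 in the frame of parts_box between -0.06 and 0.06 m and y of leg2 in the frame of parts_box between -0.09 and 0.09 m and z of leg2 in the frame of parts_box between -0.005 and 0.06 m and x of leg3 in the frame of parts_box between -0.06 and 0.06 m and y of leg3 in the frame of parts_box between -0.09 and 0.09 m and z of leg3 in the frame of parts_box between -0.005 and 0.06 m and x of leg4 in the frame of parts_box between -0.06 and 0.06 m and y of leg4 in the frame of parts_box between -0.09 and 0.09 m and z of leg4 in the frame of parts_box between -0.005 and 0.06 m), for 0.2 s.
2. the held scraper block pushes a chip on the board (height (world z) of scraper above 0.1 m and (contact force between scraper and chip1 above 0.02 N or contact force between scraper and chip2 above 0.02 N or contact force between scraper and chip3 above 0.02 N or contact force between scraper and chip4 above 0.02 N or contact force between scraper and chip5 above 0.02 N)).
3. every chip is in the upright flip bin (x of chip1 in the frame of bin_mouth between -0.105 and 0.105 m and y of chip1 in the frame of bin_mouth between -0.05 and 0.05 m and z of chip1 in the frame of bin_mouth between -0.055 and 0.012 m and x of chip2 in the frame of bin_mouth between -0.105 and 0.105 m and y of chip2 in the frame of bin_mouth between -0.05 and 0.05 m and z of chip2 in the frame of bin_mouth between -0.055 and 0.012 m and x of chip3 in the frame of bin_mouth between -0.105 and 0.105 m and y of chip3 in the frame of bin_mouth between -0.05 and 0.05 m and z of chip3 in the frame of bin_mouth between -0.055 and 0.012 m and x of chip4 in the frame of bin_mouth between -0.105 and 0.105 m and y of chip4 in the frame of bin_mouth between -0.05 and 0.05 m and z of chip4 in the frame of bin_mouth between -0.055 and 0.012 m and x of chip5 in the frame of bin_mouth between -0.105 and 0.105 m and y of chip5 in the frame of bin_mouth between -0.05 and 0.05 m and z of chip5 in the frame of bin_mouth between -0.055 and 0.012 m and value of joint bin below 0.15 rad), for 0.2 s.
4. the bin is tipped fully over onto its edge stop (value of joint bin above 2.2 rad), for 0.2 s.
At the end, for the whole second after the job is handed in: Every leg lies or stands inside the parts box; every chip is in the scrap tray and out of the bin's mouth; the bin is tipped past 2.2 rad; the scraper stands upright on its pad, its middle within 45 mm of the pad's middle, let go and at rest (all of step 1 and x of chip1 in the frame of tray between -0.119 and 0.119 m and y of chip1 in the frame of tray between -0.08 and 0.085 m and z of chip1 in the frame of tray between -0.006 and 0.06 m and z of each of chip1, chip2, chip3, chip4, chip5 in the frame of bin_mouth above -0.008 m and x of chip2 in the frame of tray between -0.119 and 0.119 m and y of chip2 in the frame of tray between -0.08 and 0.085 m and z of chip2 in the frame of tray between -0.006 and 0.06 m and x of chip3 in the frame of tray between -0.119 and 0.119 m and y of chip3 in the frame of tray between -0.08 and 0.085 m and z of chip3 in the frame of tray between -0.006 and 0.06 m and x of chip4 in the frame of tray between -0.119 and 0.119 m and y of chip4 in the frame of tray between -0.08 and 0.085 m and z of chip4 in the frame of tray between -0.006 and 0.06 m and x of chip5 in the frame of tray between -0.119 and 0.119 m and y of chip5 in the frame of tray between -0.08 and 0.085 m and z of chip5 in the frame of tray between -0.006 and 0.06 m and value of joint bin above 2.2 rad and horizontal distance between scraper and pad below 0.045 m and angle between scraper's own z axis and vertical below 0.15 rad and height (world z) of scraper below 0.012 m and linear speed of scraper below 0.03 m/s); the robot touches nothing.
It fails at once if the spool is pushed aside by more than 3 cm (distance of spool from where it was at the start of the episode above 0.03 m).
It fails at once if the screwdriver is pushed aside by more than 3 cm (distance of screwdriver from where it was at the start of the episode above 0.03 m).
It fails at once if the file is pushed aside by more than 3 cm (distance of file from where it was at the start of the episode above 0.03 m).
Of chip1, chip2, chip3, chip4, chip5 only 3 to 5 are there at a start; the rules pass over those that are not, and their reading is None.
Of leg1, leg2, leg3, leg4 only 3 to 4 are there at a start; the rules pass over those that are not, and their reading is None.
At some moment in a run one of leg1, leg2, leg3, leg4, scraper may be knocked a few centimetres aside while the robot is not near it.
Once in a run the grip may slacken for a moment while it holds something.
It also fails if it takes over 210 s, if anything falls off the work surface, if the arm or the gripper's body presses on something with over 40 N, if the wrist force passes 120 N, or if a joint passes its speed limit or range.

## Working session

There is one attempt and no reset: what is moved stays moved. The work goes in short steps, Python scripts to look and compute and a shell command to move; the robot and the scene stay as the last step left them, time stands still between calls to the robot, and variables do not carry over. Pictures are saved under pics/ and viewed, and the job is handed in when it is done.

```bash
ls; mkdir -p pics
python3 - <<'E'
from bench import telemetry,cams,r
import cv2
print(telemetry.sense()); print(r.pinch_z)
for n in("scene","top"):
    p=cams.grab_frame(n); cv2.imwrite(f"pics/{n}0.png",p["frame"][:,:,::-1]); print(n,p["camera_matrix"],p["k1"],p["pose"],p["shot"])
E
```

```text
pics
{'time': 0.0, 'joints': array([-1.36290627e+00,  2.64732813e-01,  1.60535054e+00,  2.64909288e-07,
        1.27375634e+00, -3.69112559e-02]), 'joint_vel': array([-1.77046560e-04,  4.80510427e-04,  6.58403840e-04,  3.66200768e-05,
        3.88970218e-05,  1.24401952e-03]), 'joint_efforts': array([ 4.63628548e-04, -5.02105272e+01, -3.56874704e+01,  7.28092692e-02,
        2.94178782e-02, -1.74281540e-04]), 'tcp_pos': array([ 0.16343736, -0.65417126,  0.23741442]), 'tcp_rot': array([-1.11942797e-03,  9.92517766e-01,  1.22095137e-01, -9.58059731e-05]), 'wrist_force': array([ 0.40010698, -0.57990614, -0.04333827]), 'ft_torque': array([ 0.0303922 ,  0.01575414, -0.08372305]), 'opening': 0.08834113045651706}
0.0187
scene [[368.87430664   0.         321.25483062]
 [  0.         368.87430664 201.73079851]
 [  0.           0.           1.        ]] 0.0069394740079563345 [[-0.27565427  0.72988061 -0.62553099  1.32028929]
 [ 0.96118307  0.21734971 -0.1699594   0.35693938]
 [ 0.01190891 -0.64809984 -0.76146226  1.06750359]
 [ 0.          0.          0.          1.        ]] 1
top [[380.49408675   0.         320.57483079]
 [  0.         380.49408675 197.5804797 ]
 [  0.           0.           1.        ]] -0.0756353099988067 [[-1.32142986e-01 -9.71281443e-01  1.97865081e-01  2.61662762e-01]
 [-9.91230595e-01  1.29408447e-01 -2.67462428e-02  1.75675190e-01]
 [ 3.72716625e-04 -1.99664250e-01 -9.79864301e-01  1.43474409e+00]
 [ 0.00000000e+00  0.00000000e+00  0.00000000e+00  1.00000000e+00]] 2
```

View pics/scene0.png

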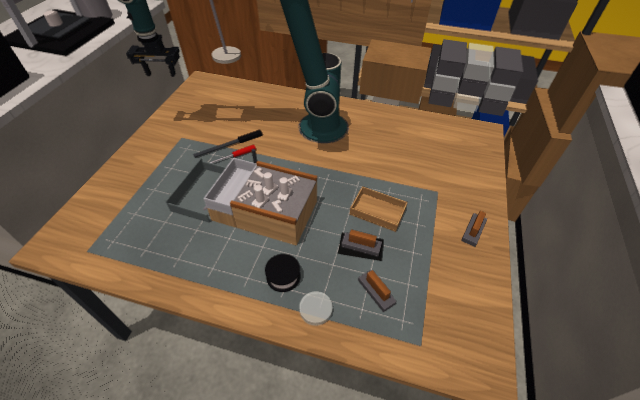

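View pics/top0.png

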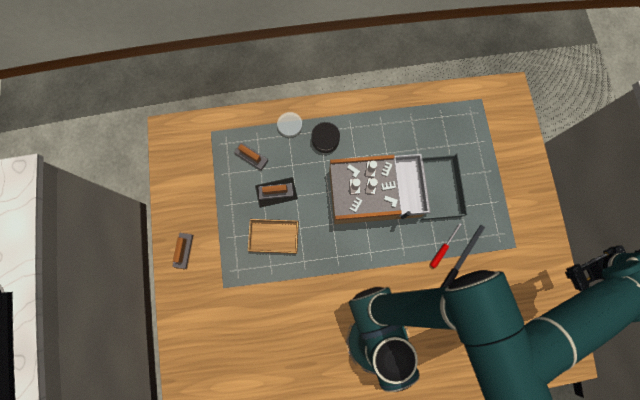

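The scene view shows the station at about (265,200), the box at (379,208), the pad with its scraper at (362,243), and look-alike scrapers at (477,225) and (377,288). In the top view the legs and chips are on the board at about (330–395, 160–215).

```bash
cat > h.py <<'E'
from bench import telemetry,cams,r
import cv2,numpy as np
from scipy.spatial.transform import Rotation as R
def ray(p,uv):
    K=p["camera_matrix"];k=p["k1"]
    # r_d=(1+k r^2) r : invert
    d=np.array([(uv[0]-K[0,2])/K[0,0],(uv[1]-K[1,2])/K[1,1]]);u=d.copy()
    for _ in range(30): u=d/(1+k*(u@u))
    T=np.array(p["pose"]);return T[:3,3],T[:3,:3]@np.array([u[0],u[1],1])
def onz(p,uv,z):
    o,d=ray(p,uv);return o+d*(z-o[2])/d[2]
def proj(p,X):
    T=np.array(p["pose"]);c=T[:3,:3].T@(np.asarray(X)-T[:3,3]);u=c[:2]/c[2];u=u*(1+p["k1"]*(u@u));K=p["camera_matrix"]
    return np.array([K[0,0]*u[0]+K[0,2],K[1,1]*u[1]+K[1,2]])
def tri(obs):
    A=np.zeros((3,3));b=np.zeros(3)
    for p,uv in obs:
        o,d=ray(p,uv);d=d/np.linalg.norm(d);M=np.eye(3)-np.outer(d,d);A+=M;b+=M@o
    return np.linalg.solve(A,b)
def crop(p,box,name,s=4):
    l,t,rr,b=box;im=p["frame"][t:b,l:rr,::-1];cv2.imwrite(name,cv2.resize(im,None,fx=s,fy=s,interpolation=cv2.INTER_CUBIC))
E
python3 - <<'E'
from h import *
P={n:cams.grab_frame(n) for n in("scene","top")}
np.set_printoptions(precision=3,suppress=True)
Z=dict(board=.125,bin_mouth=.122,bin_handle=.182,tray=.004,parts_box=0,pad=0,scraper=.004,leg1=.125,chip1=.125,spool=0,screwdriver=.0,file=0,station=0)
for q in Z:
    for n in P:
        for d in cams.landmark_of(P[n],q)[:8]:
            print(q,n,round(d["score"],2),np.round(d["position"],1),onz(P[n],d["position"],Z[q])[:2])
crop(P["top"],(320,140,480,230),"pics/ct0.png",5)
crop(P["scene"],(160,140,330,250),"pics/cs0.png",4)
E
```

```text
board scene 0.88 [274.1 191.4] [ 0.547 -0.021]
board scene 0.64 [267.4 188.8] [ 0.543 -0.048]
board scene 0.61 [277.8 206.4] [0.607 0.014]
board top 0.59 [364.4 187.2] [ 0.543 -0.019]
bin_mouth scene 0.57 [231.6 183.2] [ 0.551 -0.178]
bin_mouth top 0.97 [412.6 182.5] [ 0.538 -0.193]
bin_mouth top 0.29 [368.8 172.4] [ 0.595 -0.043]
bin_handle scene 0.8 [253.3 145.3] [ 0.406 -0.15 ]
bin_handle top 0.76 [407.9 210.2] [ 0.433 -0.143]
bin_handle top 0.66 [359.1 192.6] [0.514 0.01 ]
bin_handle top 0.32 [444.5 243.6] [ 0.306 -0.245]
tray scene 0.91 [203.9 192.1] [ 0.529 -0.327]
tray scene 0.55 [361.4 246.6] [0.602 0.308]
tray top 0.85 [437.1 189.8] [ 0.521 -0.316]
parts_box scene 0.86 [376.6 209.2] [0.42  0.327]
parts_box top 0.73 [278.6 193. ] [0.591 0.295]
parts_box top 0.65 [390.9 189. ] [ 0.549 -0.138]
parts_box top 0.6 [272.9 235.8] [0.429 0.335]
pad scene 0.87 [359.2 245.3] [0.596 0.299]
pad top 0.67 [276.7 190.2] [0.603 0.301]
pad top 0.25 [273.  234.8] [0.433 0.334]
scraper scene 0.76 [471.8 233.5] [0.436 0.672]
scraper scene 0.67 [362.4 249.4] [0.612 0.313]
scraper scene 0.59 [377.
[... 731 characters left out ...]
89 0.021]
chip1 top 0.44 [351.4 167.3] [0.621 0.016]
chip1 top 0.44 [386.7 200.9] [ 0.484 -0.089]
chip1 top 0.43 [388.  187.2] [ 0.532 -0.102]
chip1 top 0.38 [411.7 181.4] [ 0.542 -0.189]
spool scene 0.73 [377.4 208.7] [0.416 0.33 ]
spool top 0.96 [328.  142.7] [0.768 0.078]
screwdriver scene 0.47 [228.9 161.4] [ 0.341 -0.311]
screwdriver top 0.55 [444.5 244. ] [ 0.311 -0.305]
file scene 0.76 [229.3 144.5] [ 0.243 -0.356]
file top 0.92 [463.1 258.1] [ 0.249 -0.366]
file top 0.4 [368.5 171.2] [ 0.631 -0.063]
station scene 0.58 [275.3 210.7] [ 0.534 -0.033]
station top 0.77 [358.6 194.9] [ 0.542 -0.01 ]
station top 0.57 [386.7 187.6] [ 0.557 -0.123]
station top 0.16 [352.2 205.2] [0.506 0.02 ]
```

```bash
ls pics
```

```text
cs0.png
ct0.png
scene0.png
top0.png
```

View pics/ct0.png

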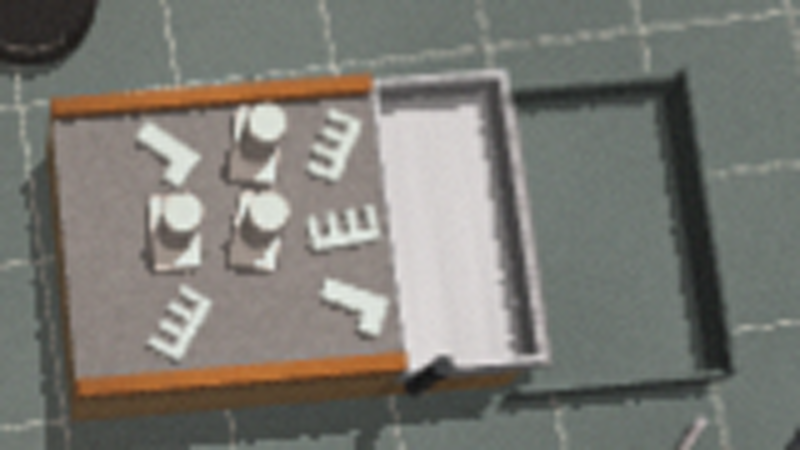

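View pics/cs0.png

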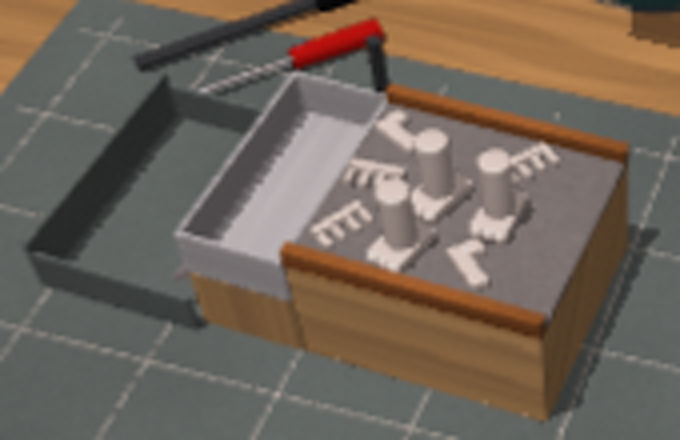

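Run:
```python
from h import *
np.set_printoptions(precision=4,suppress=True)
p=cams.grab_frame("top")
def c(x,y,z): return onz(p,(320+x/5,140+y/5),z)[:2]
for nm,a in dict(farrimL=(52,100,.139),farrimR=(372,76,.139),nearrimLin=(77,380,.139),nearrimRin=(407,353,.139),binfarR=(507,70,.122),binnearR=(549,360,.122),trayfar=(683,70,.06),traynear=(731,372,.06),L1=(152,194,.125)).items(): print(nm,c(*a))
print('legs top')
for a in ((268,122),(186,212),(267,212)): print(c(*a,.2))
s=cams.grab_frame("scene")
for a in ((433,143),(495,161),(391,191)): print(onz(s,(160+a[0]/4,140+a[1]/4),.2)[:2])
crop(p,(165,120,310,285),"pics/pp.png",4)
crop(s,(320,180,500,320),"pics/ps.png",4)
```

```text
farrimL [0.6537 0.0877]
farrimR [ 0.6416 -0.1414]
nearrimLin [0.4524 0.0983]
nearrimRin [ 0.4407 -0.1311]
binfarR [ 0.6384 -0.2442]
binnearR [ 0.4247 -0.2341]
trayfar [ 0.639  -0.3992]
traynear [ 0.4053 -0.3871]
L1 [0.5796 0.0259]
legs top
[ 0.6007 -0.0507]
[0.5462 0.0138]
[ 0.539 -0.04 ]
[ 0.5498 -0.034 ]
[0.5544 0.0215]
[ 0.6092 -0.0465]
```

View pics/pp.png

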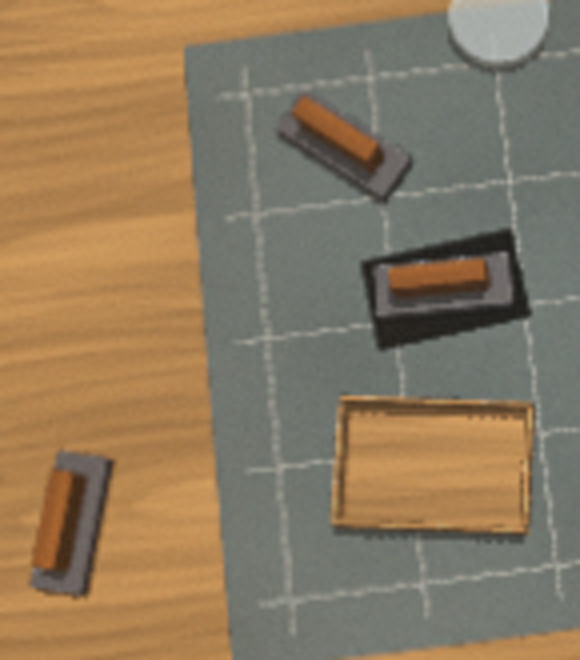

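View pics/ps.png

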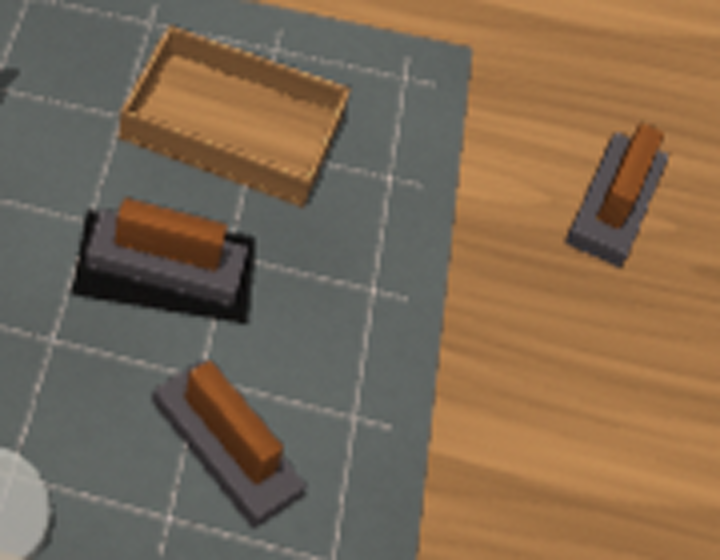

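```bash
cat >> h.py <<'E'
np.set_printoptions(precision=4,suppress=True)
def rot(): 
    q=telemetry.sense()["tcp_rot"];return R.from_quat([q[1],q[2],q[3],q[0]])
def delta(xyz,jaw=None,cur=None):
    """xyz target TCP world; jaw = world angle deg of jaw axis (mod 180)"""
    s=telemetry.sense();Rm=rot().as_matrix()
    d=Rm.T@(np.array(xyz)-s["tcp_pos"])*100
    t=0
    ang=np.degrees(np.arctan2(Rm[1,1],Rm[0,1]))
    if jaw is not None:
        t=-((jaw-ang+90)%180-90)   # tool z down
    print("t",round(s["time"],2),"tcp",s["tcp_pos"],"jaw",round(ang,1),"j",s["joints"],"op",round(s["opening"],4),"F",s["wrist_force"])
    print(" -> delta cm",np.round(d,2),"twist",round(t,1))
E
python3 - <<'E'
from h import *
p=cams.grab_frame("top")
def c(x,y,z): return onz(p,(165+x/4,120+y/4),z)[:2]
B=np.array([c(x,y,.04) for x,y in((340,397),(533,402),(525,533),(332,528))]);print(B,B.mean(0))
B=np.array([c(x,y,.004) for x,y in((362,262),(512,230),(530,315),(378,348))]);print(B,B.mean(0))
B=np.array([c(x,y,.07) for x,y in((388,268),(486,256),(489,283),(390,295))]);print(B,B.mean(0))
delta((.549,.016,.239),0)
E
```

```text
[[0.4966 0.4079]
 [0.4685 0.2309]
 [0.35   0.2527]
 [0.3773 0.427 ]] [0.4231 0.3296]
[[0.6312 0.38  ]
 [0.6436 0.2322]
 [0.5577 0.225 ]
 [0.545  0.3731]] [0.5944 0.3026]
[[0.6053 0.3473]
 [0.6045 0.2563]
 [0.5788 0.2565]
 [0.5797 0.348 ]] [0.5921 0.302 ]
t 1.65 tcp [ 0.1636 -0.6549  0.2387] jaw -76.0 j [-1.3629  0.2639  1.604  -0.      1.2737 -0.0369] op 0.0883 F [ 0.8703 -0.2832 -0.5058]
 -> delta cm [ 53.65 -55.75  -0.03] twist -76.0
```

```bash
python3 -m pendant '[2,-2,0,-4,0,5,-5,0,-8,0,8,-8,0,-14,0,11,-11,0,-20,0,14,-14,0,-26,0,17,-17,0,-32,0,20,-20,0,-38,0,23,-23,0,-44,0,26,-26,0,-50,0,29,-29.5,0,-56,0,32,-32.5,0,-62,0,35,-36,0,-68,0,38,-39,0,-74,0,41,-42,0,-76,0,44,-45,0,-76,0,47,-48.5,0,-76,0,50,-51.5,0,-76,0,52,-54,0,-76,0,53.2,-55.2,0,-76,0,53.6,-55.7,0,-76,0]' 20
python3 - <<'E'
from h import *
delta((.549,.016,.239),0)
for n in("scene","top"):
    p=cams.grab_frame(n);crop(p,(170,120,430,260),f"pics/a{n}.png",3)
E
```

```text
time: 3.32
tcp_pos: [0.5505, 0.0196, 0.2389]
tcp_rot: [-0.0, 0.706, 0.709, 0.001]
wrist_force: [0.3, -0.1, -0.3]
opening: 0.0444
t 3.32 tcp [0.5505 0.0196 0.2389] jaw 0.3 j [-0.0107  0.0281  1.8719  0.0018  1.24   -0.0157] op 0.0444 F [ 0.2539 -0.066  -0.2698]
 -> delta cm [-0.36 -0.15 -0.01] twist 0.3
```

View pics/ascene.png

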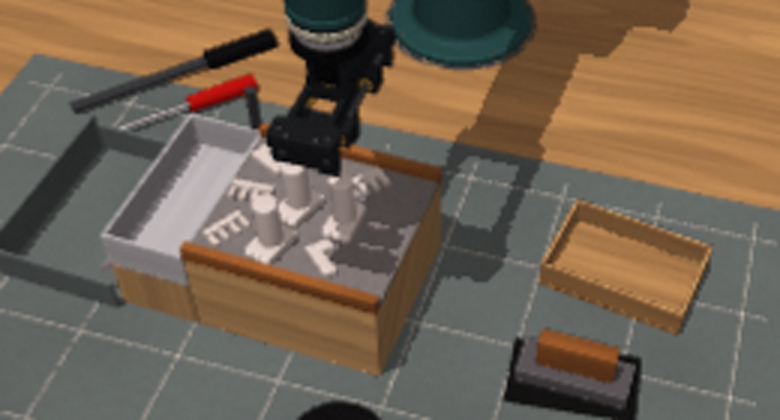

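View pics/atop.png

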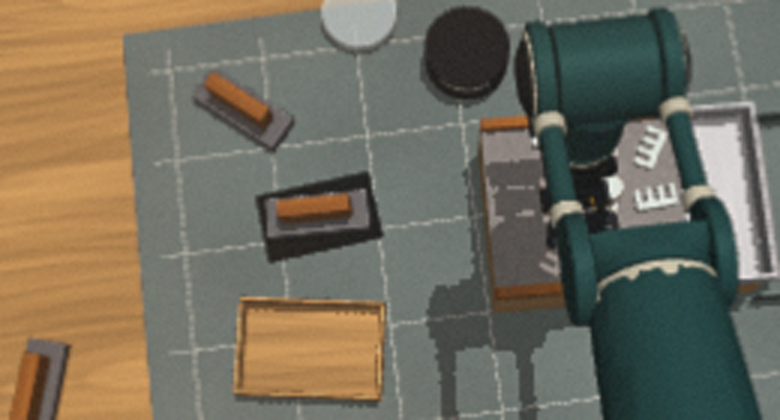

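The gripper is above leg B, at about (340,195) in the scene crop. The box at (625,265) and the pad are clear. Next I descend and grip.

```bash
python3 -m pendant '[-0.2,-0.1,1,0,0.15,-0.4,-0.15,3,0,0.15,-0.4,-0.15,5,0,0.15,-0.4,-0.15,6.5,0,0.15,-0.4,-0.15,7.4,0,0.15,-0.4,-0.15,7.7,0,0.15,-0.4,-0.15,7.7,0,0.15,-0.4,-0.15,7.7,0,-1,-0.4,-0.15,7.7,0,-1,-0.4,-0.15,7.7,0,-1,-0.4,-0.15,7.7,0,-1,-0.4,-0.15,7.7,0,-1,-0.4,-0.15,7.7,0,-1,-0.4,-0.15,7.7,0,-1]' 20
python3 - <<'E'
from h import *
ey=np.array([.157,.988]);c=np.array([.423,.330])
for k in(.052,0,-.052):print(c+k*ey)
delta((*(c+.052*ey),.26),-9)
E
```

```text
time: 4.58
tcp_pos: [0.548, 0.0114, 0.1627]
tcp_rot: [0.001, 0.707, 0.707, 0.001]
wrist_force: [1.2, -0.9, 3.8]
opening: 0.0272
[0.4312 0.3814]
[0.423 0.33 ]
[0.4148 0.2786]
t 4.58 tcp [0.548  0.0114 0.1627] jaw 0.0 j [-0.0245  0.0847  1.9586 -0.0002  1.0962 -0.0251] op 0.0272 F [ 1.239  -0.9425  3.7684]
 -> delta cm [ 37.   -11.64  -9.76] twist 9.0
```

```bash
python3 -m pendant '[0,0,-1,0,-1,0,0,-3,0,-1,0,0,-5,0,-1,1,-0.5,-6,0,-1,4,-1.5,-6,1,-1,7,-2.5,-6,3,-1,10,-3.5,-6,5,-1,13,-4.5,-6,7,-1,16,-5.5,-6,9,-1,19,-6.5,-6,9,-1,22,-7.5,-6,9,-1,25,-8.5,-6,9,-1,28,-9.5,-6,9,-1,31,-10.5,-6,9,-1,34,-11.3,-6,9,-1,36,-11.6,-5,9,-1,37,-11.6,-3,9,-1,37,-11.6,-1,9,-1,37,-11.6,1,9,-1,37,-11.6,3,9,-1]'
python3 - <<'E'
from h import *
delta((.4312,.3814,.046),-9)
for n in("scene","top"):
    p=cams.grab_frame(n);crop(p,(240,120,470,290) if n=="scene" else (170,120,420,290),f"pics/b{n}.png",3)
E
```

```text
time: 6.25
tcp_pos: [0.4295, 0.3819, 0.1306]
tcp_rot: [-0.0, 0.76, 0.65, -0.001]
wrist_force: [-0.7, -0.1, -1.0]
opening: 0.0273
t 6.25 tcp [0.4295 0.3819 0.1306] jaw -8.9 j [0.6834 0.1682 1.929  0.0004 1.0455 0.8387] op 0.0273 F [-0.6983 -0.1083 -0.9642]
 -> delta cm [-0.02  0.19  8.46] twist 0.1
```

View pics/bscene.png

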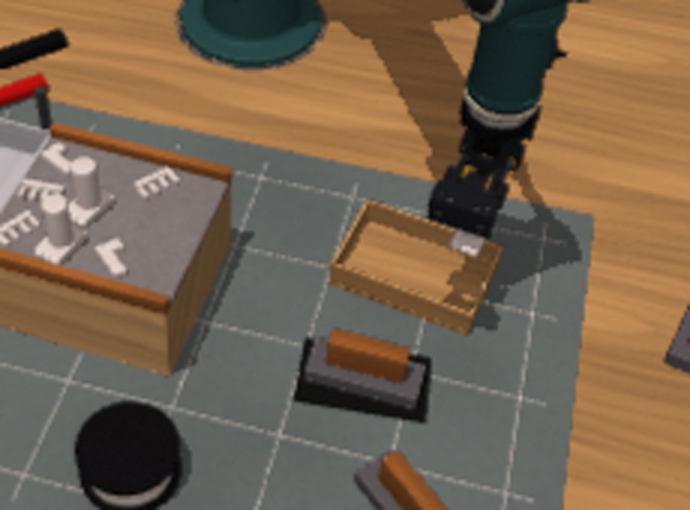

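View pics/btop.png

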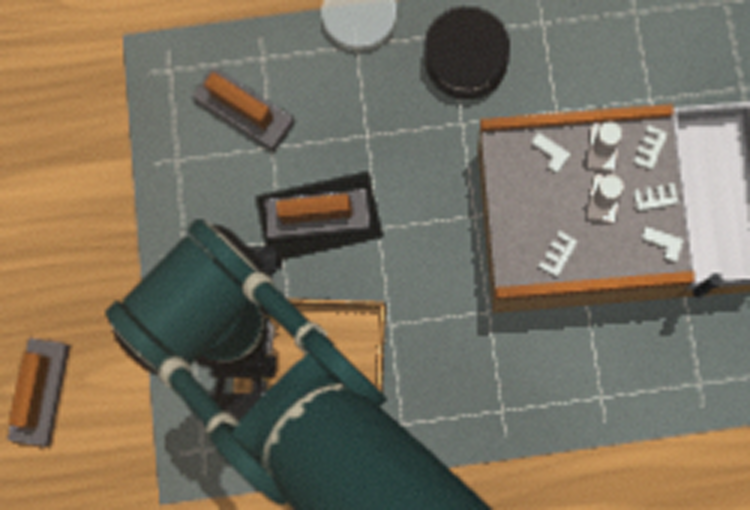

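Leg B is held above the right end of the box, at about (465,240) in the scene crop, and the chips are undisturbed. Lower and release it.

```bash
python3 -m pendant '[0,0.1,1,0,-1,0,0.1,3,0,-1,0,0.1,5,0,-1,0,0.1,6.5,0,-1,0,0.1,7.5,0,-1,0,0.1,8.1,0,-1,0,0.1,8.3,0,-1,0,0.1,8.3,0,-1,0,0.1,8.3,0,0.1,0,0.1,8.3,0,0.1,0,0.1,8.3,0,0.1,0,0.1,8.3,0,0.1,0,0.1,8.3,0,0.1,0,0.1,6,0,0.1,0,0.1,3,0,0.1,0,0.1,-1,0,0.1,0,0.1,-4,0,0.1,0,0.1,-8,0,0.1,0,0.1,-11,0,0.1,0,0.1,-11,0,0.1]'
python3 - <<'E'
from h import *
delta((.544,-.04,.245),87)
p=cams.grab_frame("scene");crop(p,(200,120,430,290),"pics/c.png",3)
t=cams.grab_frame("top")
for q in [p,t]:
  for d in cams.landmark_of(q,"leg1"): print(d["score"],d["position"],onz(q,d["position"],.125)[:2],onz(q,d["position"],.005)[:2])
E
```

```text
time: 8.02
tcp_pos: [0.4354, 0.384, 0.2507]
tcp_rot: [0.0, 0.76, 0.65, 0.007]
wrist_force: [1.2, 0.9, 1.2]
opening: 0.0481
t 8.02 tcp [0.4354 0.384  0.2507] jaw -9.0 j [0.6799 0.0696 1.8068 0.     1.2511 0.8365] op 0.0481 F [1.2421 0.9222 1.2126]
 -> delta cm [-40.19  17.34   0.31] twist 84.0
0.78 [269.6, 187.8] [ 0.5362 -0.0421] [ 0.4364 -0.0929]
0.67 [391.7, 211.3] [0.5196 0.3802] [0.4177 0.3832]
0.66 [261.5, 202.8] [ 0.6075 -0.0433] [ 0.5167 -0.0943]
0.72 [373.6, 185.7] [ 0.5439 -0.0519] [ 0.5698 -0.0727]
0.55 [368.7, 170.7] [ 0.6005 -0.0433] [ 0.6316 -0.0634]
0.51 [259.2, 233.2] [0.4296 0.3668] [0.445  0.3843]
```

View pics/c.png

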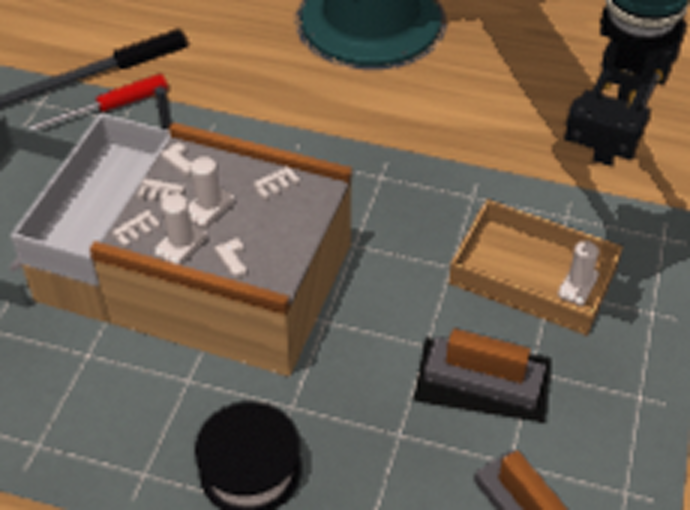

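Leg B stands in the box at about (577,270) in the crop. Now leg C.

```bash
python3 -m pendant '[-1.5,0.5,0,5,0.15,-4,1.5,0,10,0.15,-6.5,3,0,15,0.15,-9,4,0,20,0.15,-11.5,5,0,25,0.15,-14,6,0,30,0.15,-16.5,7,0,35,0.15,-19,8,0,40,0.15,-21.5,9,0,46,0.15,-24,10.5,0,52,0.15,-26.5,11.5,0,58,0.15,-29,12.5,0,64,0.15,-31.5,13.5,0,70,0.15,-34,14.5,0,76,0.15,-36.5,15.7,0,82,0.15,-38.5,16.5,0,84,0.15,-39.6,17.1,0,84,0.15,-40.1,17.3,0,84,0.15,-40.2,17.3,0,84,0.15,-40.2,17.3,0,84,0.15]'
python3 - <<'E'
from h import *
delta((.544,-.04,.161),87)
p=cams.grab_frame("scene");crop(p,(200,120,430,290),"pics/d.png",3)
E
```

```text
time: 9.88
tcp_pos: [0.5395, -0.0423, 0.2407]
tcp_rot: [-0.0, 1.0, -0.026, -0.001]
wrist_force: [-0.0, -0.1, 0.4]
opening: 0.0506
t 9.88 tcp [ 0.5395 -0.0423  0.2407] jaw -92.9 j [-0.1246  0.0105  1.8865  0.0005  1.2466  1.4973] op 0.0506 F [-0.0396 -0.072   0.4033]
 -> delta cm [ 0.45 -0.25  7.97] twist 0.1
```

View pics/d.png

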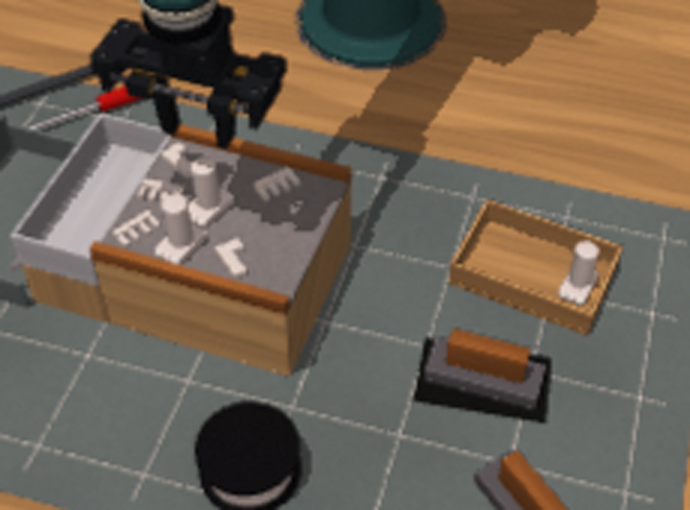

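The jaws straddle leg C, with finger tips at about (170,125) and (228,135) and the leg at (205,165).

```bash
python3 -m pendant '[0.2,-0.1,1,0,0.15,0.4,-0.2,3,0,0.15,0.4,-0.2,5,0,0.15,0.4,-0.2,6.5,0,0.15,0.4,-0.2,7.6,0,0.15,0.4,-0.2,7.9,0,0.15,0.4,-0.2,7.9,0,0.15,0.4,-0.2,7.9,0,-1,0.4,-0.2,7.9,0,-1,0.4,-0.2,7.9,0,-1,0.4,-0.2,7.9,0,-1,0.4,-0.2,7.9,0,-1,0.4,-0.2,7.9,0,-1,0.4,-0.2,7.9,0,-1,0.4,-0.2,7,0,-1,0.4,-0.2,5,0,-1,0.4,-0.2,3,0,-1,0.4,-0.2,2,0,-1,0.4,-0.2,2,0,-1]' 20
python3 - <<'E'
from h import *
delta((.4148,.2786,.048),81)
p=cams.grab_frame("scene");crop(p,(200,120,430,290),"pics/e.png",3)
E
```

```text
time: 11.52
tcp_pos: [0.5459, -0.0412, 0.2247]
tcp_rot: [0.0, 1.0, -0.026, 0.002]
wrist_force: [0.6, -0.3, -0.7]
opening: 0.0275
t 11.52 tcp [ 0.5459 -0.0412  0.2247] jaw -93.0 j [-0.1209  0.0292  1.8975  0.0001  1.2099  1.5017] op 0.0275 F [ 0.6318 -0.3129 -0.6913]
 -> delta cm [-14.84 -31.27  17.59] twist 6.0
```

View pics/e.png

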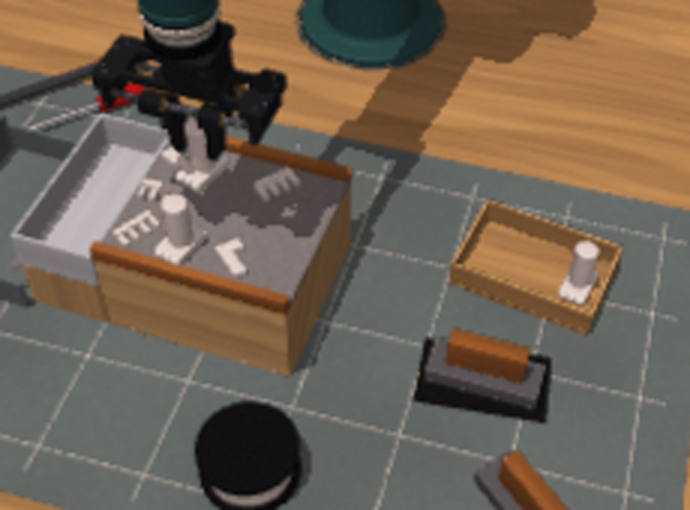

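Leg C is lifted at about (195,165). Carry it to the box.

```bash
python3 -m pendant '[-1,-2,0,0,-1,-2.3,-5,0,1,-1,-3.7,-8,0,2,-1,-5.1,-11,0,3,-1,-6.5,-14,0,4,-1,-7.9,-17,0,5,-1,-9.3,-20,0,6,-1,-10.7,-23,0,6,-1,-12.1,-26,0,6,-1,-13.5,-29,0,6,-1,-14.5,-30.8,0,6,-1,-14.8,-31.3,1,6,-1,-14.8,-31.3,3,6,-1,-14.8,-31.3,6,6,-1,-14.8,-31.3,9,6,-1,-14.8,-31.3,11,6,-1,-14.8,-31.3,13,6,-1,-14.8,-31.3,14,6,-1,-14.8,-31.3,14,6,-1]'
python3 - <<'E'
from h import *
delta((.4148,.2786,.048),81)
p=cams.grab_frame("scene");crop(p,(200,120,430,290),"pics/f.png",3)
E
```

```text
time: 13.15
tcp_pos: [0.4098, 0.2768, 0.0777]
tcp_rot: [0.002, 0.997, -0.078, -0.003]
wrist_force: [-0.2, 0.3, -0.3]
opening: 0.0271
t 13.15 tcp [0.4098 0.2768 0.0777] jaw -99.0 j [ 0.5438  0.0914  2.1294 -0.0003  0.9288  2.2719] op 0.0271 F [-0.2129  0.3242 -0.2645]
 -> delta cm [ 0.48 -0.27  2.96] twist -0.0
```

View pics/f.png

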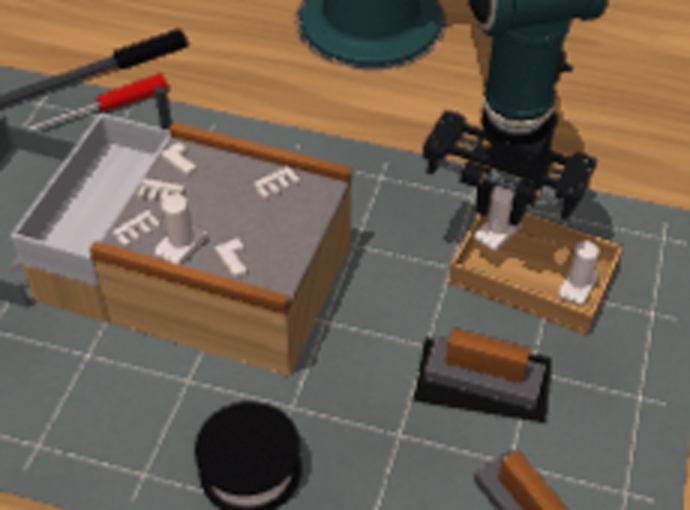

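Leg C hangs at about (495,225) above the free end of the box. Lower, release and rise.

```bash
python3 -m pendant '[0.2,0,1,0,-1,0.3,0,2,0,-1,0.3,0,2.7,0,-1,0.3,0,3,0,-1,0.3,0,3,0,-1,0.3,0,3,0,0,0.3,0,3,0,0,0.3,0,3,0,0,0.3,0,3,0,0,0.3,0,3,0,0,0.3,0,2,0,0,0.3,0,0,0,0,0.3,0,-3,0,0,0.3,0,-6,0,0,0.3,0,-9,0,0,0.3,0,-12,0,0,0.3,0,-15,0,0,0.3,0,-17,0,0,0.3,0,-17,0,0]'
python3 - <<'E'
from h import *
delta((.604,-.049,.245),0)
p=cams.grab_frame("scene");crop(p,(200,120,430,290),"pics/g.png",3)
t=cams.grab_frame("top")
for q in [p,t]:
  for d in cams.landmark_of(q,"leg1"): print(d["score"],d["position"],onz(q,d["position"],.125)[:2],onz(q,d["position"],.005)[:2])
E
```

```text
time: 14.78
tcp_pos: [0.4184, 0.2804, 0.2585]
tcp_rot: [-0.003, 0.997, -0.078, 0.004]
wrist_force: [0.6, 0.2, 0.3]
opening: 0.0439
t 14.78 tcp [0.4184 0.2804 0.2585] jaw -99.0 j [ 0.541  -0.0839  1.9446 -0.      1.2699  2.2683] op 0.0439 F [0.5539 0.2151 0.2663]
 -> delta cm [23.46 29.65  1.34] twist 81.0
0.78 [261.4, 202.4] [ 0.6059 -0.0443] [ 0.515  -0.0954]
0.64 [363.8, 206.5] [0.5257 0.2879] [0.4245 0.2791]
0.58 [394.3, 214.5] [0.5306 0.3905] [0.43   0.3948]
0.29 [285.7, 274.3] [0.838  0.1242] [0.7766 0.0945]
0.61 [372.0, 171.4] [ 0.5964 -0.0546] [ 0.6271 -0.0757]
0.58 [284.4, 237.3] [0.4042 0.2819] [0.4172 0.2916]
```

View pics/g.png

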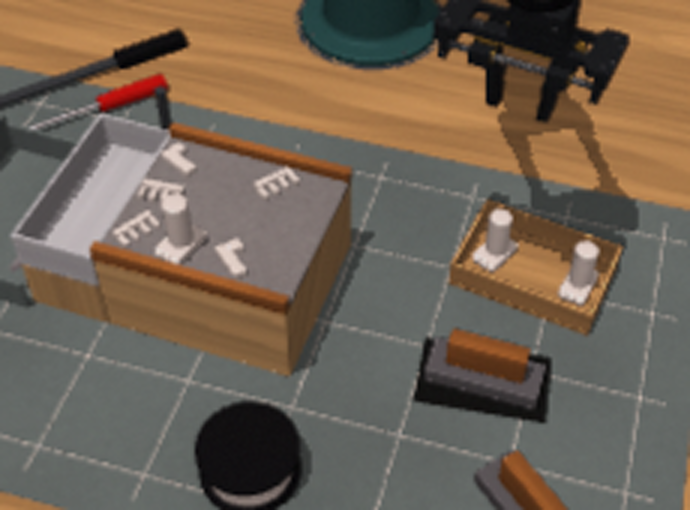

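Both legs stand in the box at about (497,240) and (582,270). Next is leg A at (177,225), twisting the other way to respect the last joint's range.

```bash
python3 -m pendant '[1,1,0,-5,0.15,3,3.5,0,-10,0.15,5,6,0,-16,0.15,7,8.5,0,-23,0.15,9,11,0,-30,0.15,11,13.5,0,-37,0.15,13,16,0,-44,0.15,15,18.5,0,-51,0.15,17,21,0,-58,0.15,19,23.5,0,-65,0.15,21,26,0,-72,0.15,22.5,28.3,0,-79,0.15,23.3,29.5,0,-86,0.15,23.4,29.6,0,-93,0.15,23.4,29.6,0,-99,0.15,23.4,29.6,0,-99,0.15,23.4,29.6,0,-99,0.15]'
python3 - <<'E'
from h import *
delta((.603,-.049,.161),0)
p=cams.grab_frame("scene");crop(p,(200,120,430,290),"pics/i.png",3)
E
```

```text
time: 16.4
tcp_pos: [0.5995, -0.0502, 0.2495]
tcp_rot: [-0.001, 0.708, 0.706, -0.001]
wrist_force: [-0.5, -0.1, -0.9]
opening: 0.0507
t 16.4 tcp [ 0.5995 -0.0502  0.2495] jaw -0.2 j [-0.1249  0.1221  1.7516  0.      1.2716 -0.1221] op 0.0507 F [-0.465  -0.1415 -0.8928]
 -> delta cm [0.11 0.38 8.85] twist -0.2
```

View pics/i.png

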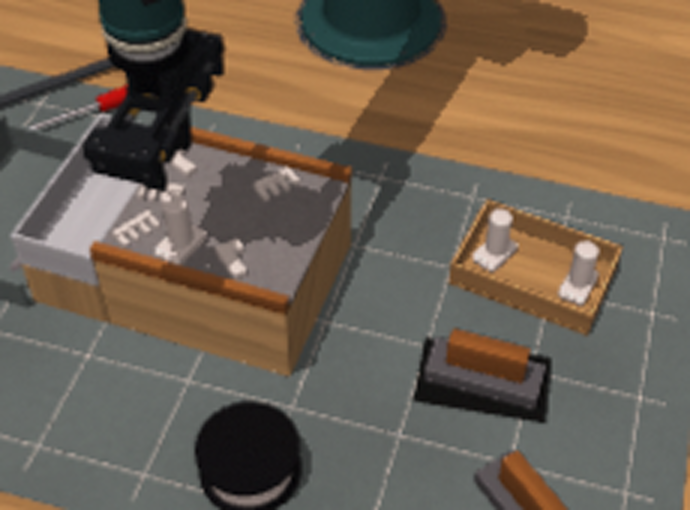

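```bash
python3 -m pendant '[0.1,0.1,1,0,0.15,0.1,0.3,3,0,0.15,0.1,0.3,5,0,0.15,0.1,0.3,7,0,0.15,0.1,0.3,8.3,0,0.15,0.1,0.3,8.7,0,0.15,0.1,0.3,8.7,0,0.15,0.1,0.3,8.7,0,-1,0.1,0.3,8.7,0,-1,0.1,0.3,8.7,0,-1,0.1,0.3,8.7,0,-1,0.1,0.3,8.7,0,-1,0.1,0.3,8.7,0,-1,0.1,0.3,8.7,0,-1,0.1,0.3,8,0,-1,0.1,0.3,6,0,-1,0.1,0.3,4,0,-1,0.1,0.3,2.7,0,-1,0.1,0.3,2.7,0,-1]' 20
python3 - <<'E'
from h import *
delta((.423,.33,.048),-9)
p=cams.grab_frame("scene");crop(p,(200,120,430,290),"pics/j.png",3)
E
```

```text
time: 18.03
tcp_pos: [0.6056, -0.0494, 0.2284]
tcp_rot: [0.002, 0.707, 0.707, 0.002]
wrist_force: [0.1, 0.6, 0.1]
opening: 0.0274
t 18.03 tcp [ 0.6056 -0.0494  0.2284] jaw 0.0 j [-0.1224  0.1405  1.7702  0.      1.225  -0.1228] op 0.0274 F [0.1295 0.596  0.1485]
 -> delta cm [ 37.96 -18.35  17.91] twist 9.0
```

View pics/j.png

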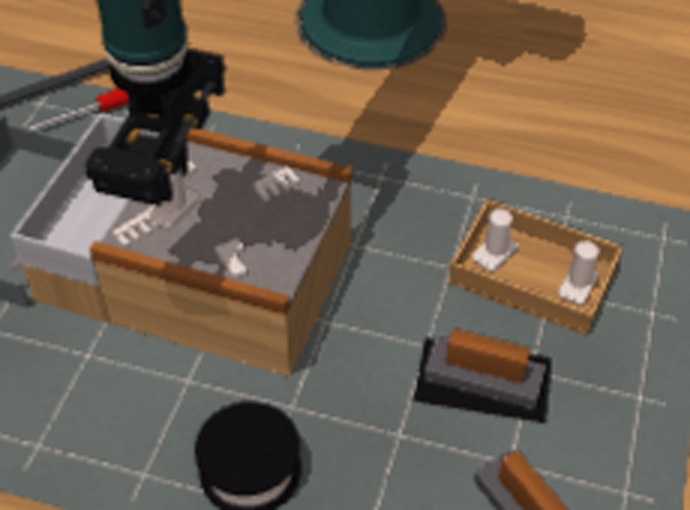

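Leg A is lifted at about (180,195). Carry it to the middle of the box.

```bash
python3 -m pendant '[1,-0.5,0,0,-1,4,-2,0,1,-1,7,-3.4,0,2,-1,10,-4.8,0,3,-1,13,-6.2,0,4,-1,16,-7.6,0,5,-1,19,-9,0,6,-1,22,-10.5,0,7,-1,25,-12,0,8,-1,28,-13.5,0,9,-1,31,-15,0,9,-1,34,-16.4,0,9,-1,36.5,-17.6,0,9,-1,38,-18.1,0,9,-1,38.3,-18.1,2,9,-1,38.3,-18.1,5,9,-1,38.3,-18.1,8,9,-1,38.3,-18.1,10,9,-1,38.3,-18.1,11,9,-1,38.3,-18.1,11,9,-1]'
python3 - <<'E'
from h import *
delta((.425,.333,.048),-9)
p=cams.grab_frame("scene");crop(p,(200,120,430,290),"pics/k.png",3)
E
```

```text
time: 19.75
tcp_pos: [0.419, 0.332, 0.1104]
tcp_rot: [-0.0, 0.76, 0.65, -0.004]
wrist_force: [-1.0, -0.8, -0.7]
opening: 0.0272
t 19.75 tcp [0.419  0.332  0.1104] jaw -9.0 j [0.6233 0.1224 2.0237 0.0002 1.0037 0.7795] op 0.0272 F [-0.9816 -0.8237 -0.7421]
 -> delta cm [0.23 0.62 6.24] twist 0.0
```

View pics/k.png

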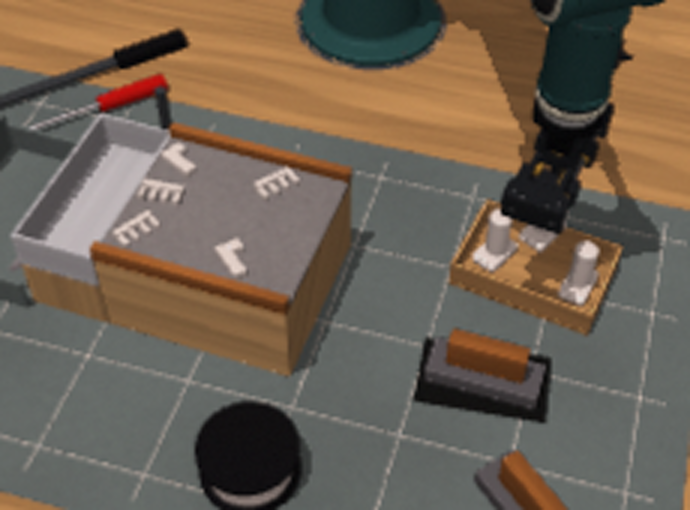

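Leg A hangs between the two standing legs at about (540,235). Lower and release.

```bash
python3 -m pendant '[0.1,0.2,1,0,-1,0.1,0.4,3,0,-1,0.1,0.4,4.5,0,-1,0.1,0.4,5.6,0,-1,0.1,0.4,6.1,0,-1,0.1,0.4,6.1,0,-1,0.1,0.4,6.1,0,0.1,0.1,0.4,6.1,0,0.1,0.1,0.4,6.1,0,0.1,0.1,0.4,6.1,0,0.1,0.1,0.4,6.1,0,0.1,0.1,0.4,5,0,0.1,0.1,0.4,3,0,0.1,0.1,0.4,0,0,0.1,0.1,0.4,-3,0,0.1,0.1,0.4,-6,0,0.1,0.1,0.4,-9,0,0.1,0.1,0.4,-11,0,0.1,0.1,0.4,-11,0,0.1]'
python3 - <<'E'
from h import *
delta((.592,.302,.2),0)
p=cams.grab_frame("scene");crop(p,(200,120,430,290),"pics/l.png",3)
t=cams.grab_frame("top");crop(t,(170,120,420,290),"pics/m.png",3)
for q in [p,t]:
  for d in cams.landmark_of(q,"leg1"): print(d["score"],d["position"],onz(q,d["position"],.125)[:2],onz(q,d["position"],.005)[:2])
E
```

```text
time: 21.38
tcp_pos: [0.4293, 0.3362, 0.2318]
tcp_rot: [0.0, 0.76, 0.65, 0.006]
wrist_force: [-0.1, 0.4, -0.4]
opening: 0.0487
t 21.38 tcp [0.4293 0.3362 0.2318] jaw -9.0 j [0.6186 0.0159 1.8979 0.0001 1.2167 0.7752] op 0.0487 F [-0.0879  0.3821 -0.4421]
 -> delta cm [-0.86 16.58  3.3 ] twist -9.0
0.7 [394.6, 213.7] [0.527 0.391] [0.4259 0.3953]
0.68 [365.0, 204.6] [0.5164 0.2901] [0.4141 0.2815]
0.66 [382.9, 216.9] [0.5511 0.3564] [0.4531 0.3564]
0.55 [360.6, 249.7] [0.6952 0.3132] [0.6157 0.3076]
0.52 [232.5, 179.5] [ 0.5364 -0.1813] [ 0.4366 -0.2499]
0.24 [278.5, 191.0] [ 0.5414 -0.0075] [ 0.4423 -0.0539]
0.61 [359.6, 194.6] [0.5186 0.0023] [ 0.5422 -0.0136]
0.49 [289.9, 240.8] [0.3897 0.2645] [0.4015 0.2727]
0.39 [266.5, 232.1] [0.4301 0.3413] [0.4456 0.3565]
```

View pics/l.png

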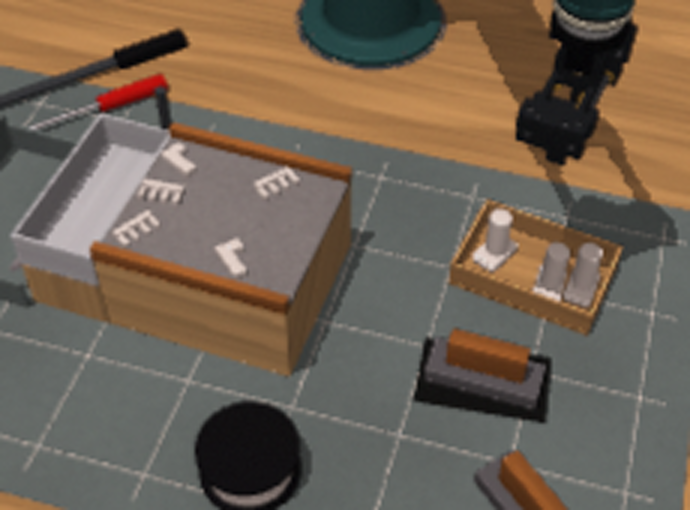

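View pics/m.png

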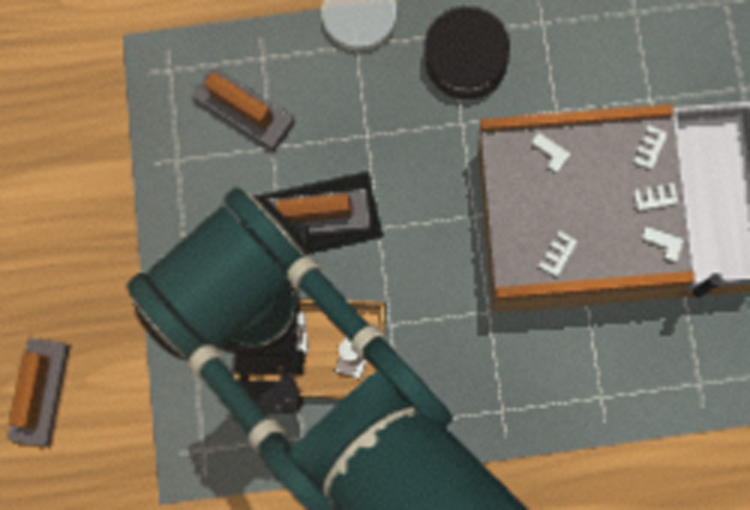

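All three legs stand in the box at (499,240), (555,270) and (587,270). Leg A sits about 2 cm off from where I put it but is well inside. The chips are untouched. Now measure the scraper's rib.

Run:
```python
from h import *
p=cams.grab_frame("scene");t=cams.grab_frame("top")
print(onz(p,(363.2,235),.07),tri([(p,(363.2,235)),(t,(165+438/4,120+275.5/4))]))
for c in ((125,198),(227,220),(222,240),(117,222)): print(onz(p,(320+c[0]/4,180+c[1]/4),.07))
crop(p,(320,200,420,275),"pics/n.png",7)
im=np.zeros((400,640),np.uint8)
f=p["frame"].copy()
for x,y in((.592-.011,.302-.045),(.592+.011,.302-.045),(.592+.011,.302+.045),(.592-.011,.302+.045)):
  print(proj(p,(x,y,.07)), (proj(p,(x,y,.07))-[320,180])*4)
delta((.592,.302,.2),0)
```

```text
[0.6    0.3069 0.07  ] [0.594  0.3048 0.0612]
[0.5894 0.2639 0.07  ]
[0.5873 0.3499 0.07  ]
[0.6082 0.3496 0.07  ]
[0.6151 0.2631 0.07  ]
[349.7932 227.0887] [119.1727 188.3548]
[348.2881 232.2085] [113.1523 208.834 ]
[375.0124 238.5629] [220.0498 234.2515]
[376.2357 233.3069] [224.9428 213.2276]
t 21.68 tcp [0.4254 0.3333 0.2226] jaw -9.0 j [ 0.6186  0.0229  1.9079 -0.      1.2145  0.7752] op 0.0483 F [-0.0107 -0.1076 -1.0853]
 -> delta cm [-0.49 16.95  2.22] twist -9.0
```

View pics/n.png

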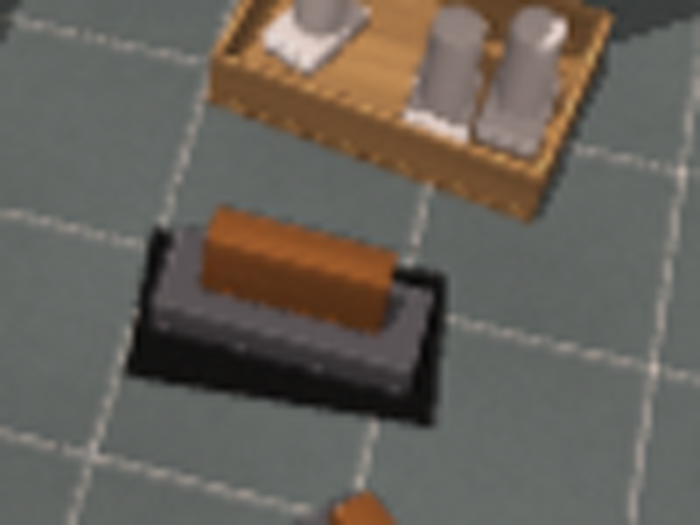

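Rib centre is about (0.596, 0.304), with its long axis along world y. Approach it.

```bash
python3 -m pendant '[0,1.5,0,-2,0.35,-0.1,4.5,0,-5,0.35,-0.2,8,0,-9,0.35,-0.3,11.5,0,-9,0.35,-0.3,14.5,0,-9,0.35,-0.35,16.5,0,-9,0.35,-0.35,17.2,1,-9,0.35,-0.35,17.3,3,-9,0.35,-0.35,17.3,6,-9,0.35,-0.35,17.3,9,-9,0.35,-0.35,17.3,10,-9,0.35,-0.35,17.3,10,-9,0.35]'
python3 - <<'E'
from h import *
p=cams.grab_frame("scene");crop(p,(300,160,440,280),"pics/o.png",5)
delta((.596,.304,.034),0)
E
```

```text
time: 22.68
tcp_pos: [0.5924, 0.3022, 0.1188]
tcp_rot: [-0.002, 0.707, 0.707, -0.005]
wrist_force: [-0.2, 0.2, 0.5]
opening: 0.0592
t 22.73 tcp [0.5944 0.3031 0.1218] jaw 0.0 j [0.4341 0.3428 1.7264 0.0001 1.0782 0.4332] op 0.0594 F [ 0.4633 -0.1431  1.2471]
 -> delta cm [0.12 0.21 8.78] twist 0.0
```

View pics/o.png

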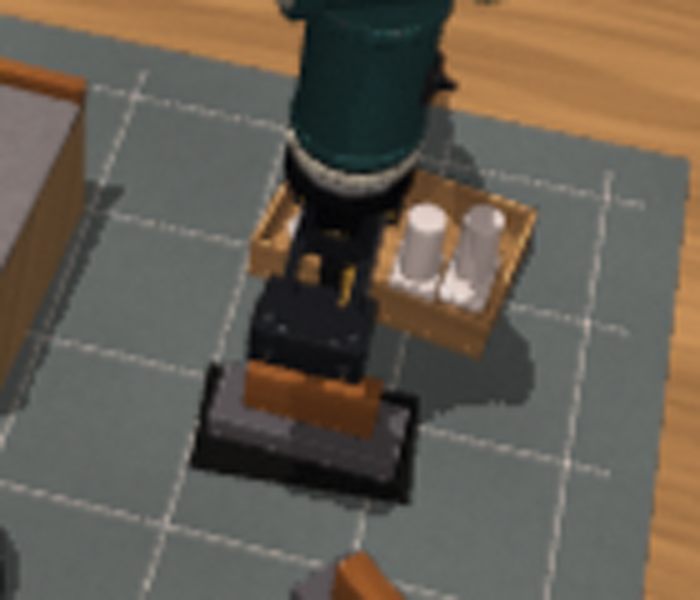

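The gripper is centred over the rib at about (312,405). Descend and close.

```bash
python3 -m pendant '[0.1,0.2,1.5,0,0.35,0.1,0.2,4,0,0.35,0.1,0.2,6.5,0,0.35,0.1,0.2,8,0,0.35,0.1,0.2,8.7,0,0.35,0.1,0.2,8.7,0,0.35,0.1,0.2,8.7,0,-1,0.1,0.2,8.7,0,-1,0.1,0.2,8.7,0,-1,0.1,0.2,8.7,0,-1,0.1,0.2,8.7,0,-1,0.1,0.2,8.7,0,-1,0.1,0.2,8.7,0,-1,0.1,0.2,8.7,0,-1,0.1,0.2,8.7,0,-1]' 50
python3 - <<'E'
from h import *
delta((.596,.304,.034),0)
E
```

```text
time: 23.98
tcp_pos: [0.5987, 0.3048, 0.0384]
tcp_rot: [-0.0, 0.707, 0.707, -0.0]
wrist_force: [-3.8, 0.7, 5.6]
opening: 0.0215
t 23.98 tcp [0.5987 0.3048 0.0384] jaw 0.0 j [0.4338 0.4366 1.7694 0.0003 0.9357 0.4331] op 0.0215 F [-3.8068  0.7338  5.6283]
 -> delta cm [-0.08 -0.27  0.44] twist 0.0
```

Gripped (21.5 mm opening = rib). Lift, turn, and move to behind the chips.

```bash
python3 -m pendant '[0,0,-1,0,-1,0,0,-3.5,0,-1,0,0,-7,0,-1,0,0,-10.5,0,-1,0,0,-14,0,-1,0,0,-17,0,-1,0,0,-19,6,-1,0,0,-20,13,-1,0,0,-20,20,-1,0,0,-20,27,-1,0,0,-20,34,-1,0,0,-20,41,-1,0,0,-20,48,-1,0,0,-20,55,-1,0,0,-20,62,-1,0,0,-20,69,-1,0,0,-20,76,-1,0,0,-20,83,-1,0,0,-20,90,-1,0,0,-20,93,-1]'
python3 - <<'E'
from h import *
delta((.5193,.08,.2),87)
p=cams.grab_frame("scene");crop(p,(200,120,440,280),"pics/q.png",3)
E
```

```text
time: 25.65
tcp_pos: [0.5989, 0.3044, 0.2375]
tcp_rot: [0.0, 1.0, -0.029, 0.0]
wrist_force: [-0.3, -0.3, -2.0]
opening: 0.0216
t 25.65 tcp [0.5989 0.3044 0.2375] jaw -93.3 j [ 0.4334  0.2587  1.6127 -0.0004  1.2703  2.0618] op 0.0216 F [-0.3116 -0.2654 -2.0055]
 -> delta cm [-6.66 22.86  3.76] twist -0.3
```

View pics/q.png

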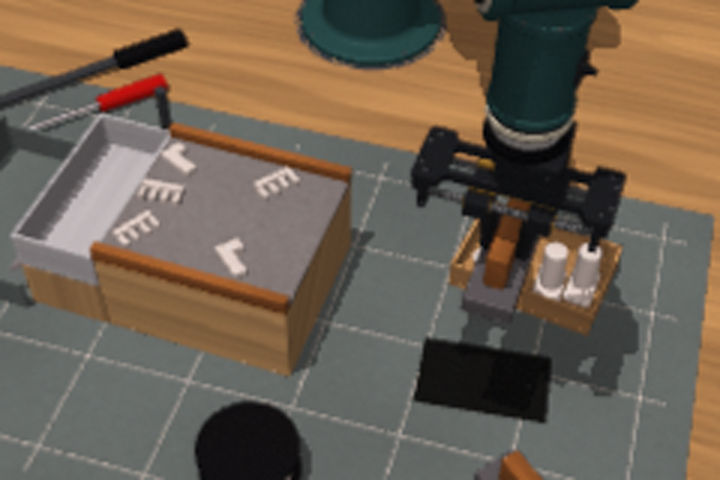

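The scraper is held level at about (500,265), its long side now across the board; the pad at (485,380) is empty.

```bash
python3 -m pendant '[-0.3,1,0,0,-1,-1,4,0,0,-1,-2,7,0,0,-1,-3,10,0,0,-1,-4,13,0,0,-1,-5,16,0,0,-1,-6,19,0,0,-1,-6.5,21.5,0.5,0,-1,-6.7,22.4,2,0,-1,-6.7,22.5,3.5,0,-1,-6.7,22.5,4.5,0,-1,-6.7,22.5,4.8,0,-1,-6.7,22.5,4.8,0,-1]'
python3 - <<'E'
from h import *
delta((.5193,.083,.1615),87)
p=cams.grab_frame("scene");crop(p,(200,120,360,250),"pics/r.png",5)
E
```

```text
time: 26.78
tcp_pos: [0.5193, 0.0834, 0.1886]
tcp_rot: [0.0, 1.0, -0.026, -0.001]
wrist_force: [1.0, -0.3, -0.9]
opening: 0.0216
t 26.78 tcp [0.5193 0.0834 0.1886] jaw -92.9 j [ 0.1118  0.0214  1.9746 -0.      1.1479  1.7336] op 0.0216 F [ 1.0298 -0.2997 -0.9177]
 -> delta cm [0.01 0.04 2.71] twist 0.1
```

View pics/r.png

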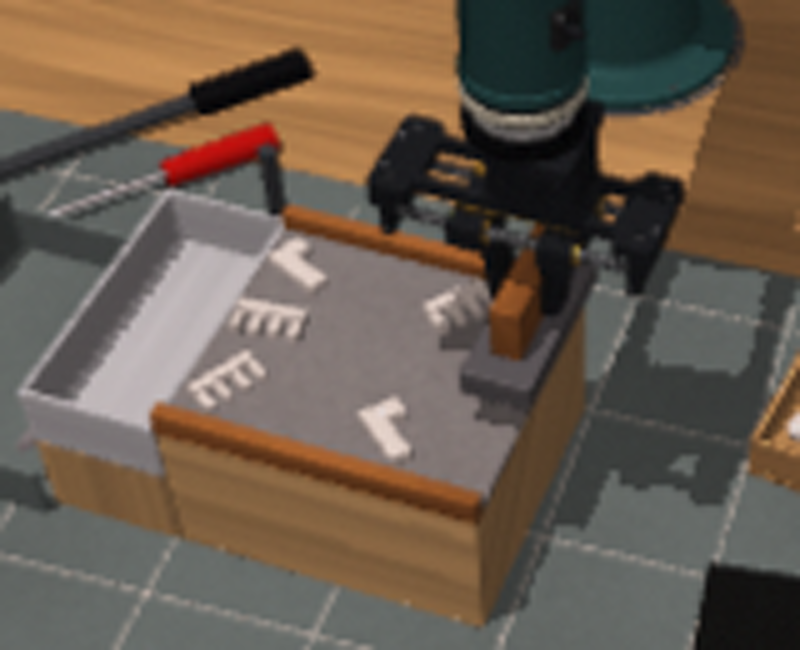

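Run:
```python
from h import *
p=cams.grab_frame("scene")
c=np.array([.541,-.0213]);th=np.radians(-3);ex=np.array([np.cos(th),np.sin(th)]);ey=np.array([-ex[1],ex[0]])
b=np.array([.5193,.0834])
for dx in(-.065,.065):
  for dy in(-.025,.025):
    for z in(.1542,.1762): print(dx,dy,z,(proj(p,(*(b+dx*ex+dy*ey),z))-[200,120])*5)
print(ex@(b-c),ey@(b-c))
for q in (p,cams.grab_frame("top")):
  for d in cams.landmark_of(q,"scraper"): print(d["score"],d["position"],onz(q,d["position"],.154)[:2])
```

```text
-0.065 -0.025 0.1542 [526.8354 258.0282]
-0.065 -0.025 0.1762 [526.1675 235.3543]
-0.065 0.025 0.1542 [594.4349 275.2584]
-0.065 0.025 0.1762 [594.6606 252.6325]
0.065 -0.025 0.1542 [456.9477 390.4665]
0.065 -0.025 0.1762 [455.2529 368.1344]
0.065 0.025 0.1542 [528.4754 409.9639]
0.065 0.025 0.1762 [527.7811 387.7178]
-0.027149835522810525 0.103420822038332
0.68 [471.6, 231.9] [0.5551 0.6267]
0.66 [376.6, 291.8] [0.8338 0.384 ]
0.55 [307.7, 191.5] [0.5397 0.0975]
0.87 [250.6, 158.3] [0.6927 0.3663]
0.65 [186.4, 249.9] [0.4014 0.6138]
0.46 [336.9, 194.8] [0.5225 0.0837]
```

The projected scraper corners match the picture to within about a pixel, so scraper centre ≈ TCP. Lower it and sweep the robot-side strip.

```bash
python3 -m pendant '[0,0,1,0,-1,0,0,2,0,-1,0,0,2.5,0,-1,0,0,2.6,0,-1,0,0.5,2.6,0,-1,0,1.5,2.6,0,-1,0,2.5,2.6,0,-1,0,3.5,2.6,0,-1,0,4.5,2.6,0,-1,0,5.5,2.6,0,-1,0,6.5,2.6,0,-1,0,7.5,2.6,0,-1,0,8.5,2.6,0,-1,0,9.5,2.6,0,-1,0,10,2.6,0,-1,0,10,2.6,0,-1]'
python3 - <<'E'
from h import *
delta((.5193,.083,.1625),87)
p=cams.grab_frame("scene");crop(p,(200,120,360,250),"pics/s.png",5)
E
```

```text
time: 28.37
tcp_pos: [0.5151, -0.0179, 0.1638]
tcp_rot: [0.001, 1.0, -0.026, 0.0]
wrist_force: [2.3, -2.0, -1.2]
opening: 0.0215
t 28.37 tcp [ 0.5151 -0.0179  0.1638] jaw -93.0 j [-0.0824  0.0226  2.022  -0.0012  1.0966  1.5417] op 0.0215 F [ 2.326  -1.9581 -1.152 ]
 -> delta cm [ -0.12 -10.1    0.12] twist -0.0
```

View pics/s.png

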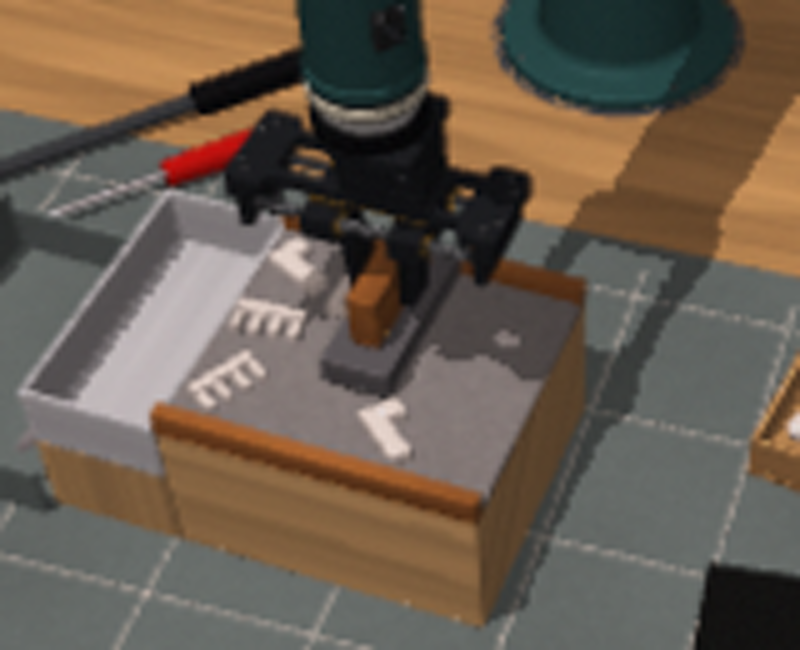

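The chip from the back is being carried ahead of the block. Continue to just past the bin's near wall, then lift.

```bash
python3 -m pendant '[0,0.5,0,0,-1,0,1.5,0,0,-1,0,2.5,0,0,-1,0,3.5,0,0,-1,0,4.5,0,0,-1,0,5.5,0,0,-1,0,6.5,0,0,-1,0,7.5,0,0,-1,0,8.5,0,0,-1,0,9.5,0,0,-1,0,10.3,0,0,-1,0,11,0,0,-1,0,11.3,0,0,-1,0,11.3,0,0,-1,0,11.3,0,0,-1]'
python3 - <<'E'
from h import *
delta((.5193,.083,.1625),87)
p=cams.grab_frame("scene");crop(p,(200,120,360,250),"pics/t.png",5)
p=cams.grab_frame("top");crop(p,(320,140,480,230),"pics/tt.png",5)
E
```

```text
time: 29.67
tcp_pos: [0.5093, -0.1302, 0.1638]
tcp_rot: [0.001, 1.0, -0.026, 0.0]
wrist_force: [4.1, -0.8, -1.3]
opening: 0.0215
t 29.67 tcp [ 0.5093 -0.1302  0.1638] jaw -93.0 j [-0.297   0.0421  2.002  -0.0012  1.0969  1.3264] op 0.0215 F [ 4.083  -0.7804 -1.3499]
 -> delta cm [ -0.11 -21.34   0.1 ] twist 0.0
```

View pics/t.png

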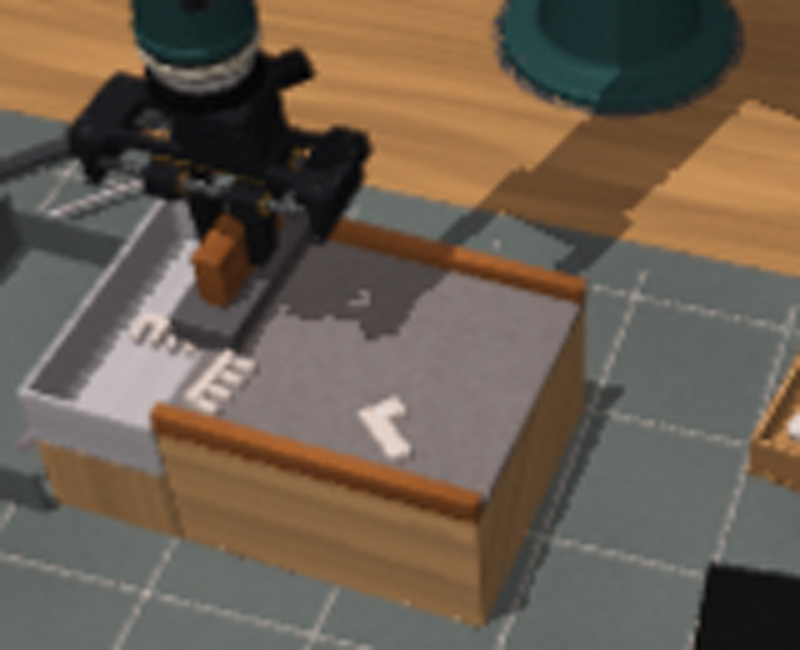

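View pics/tt.png

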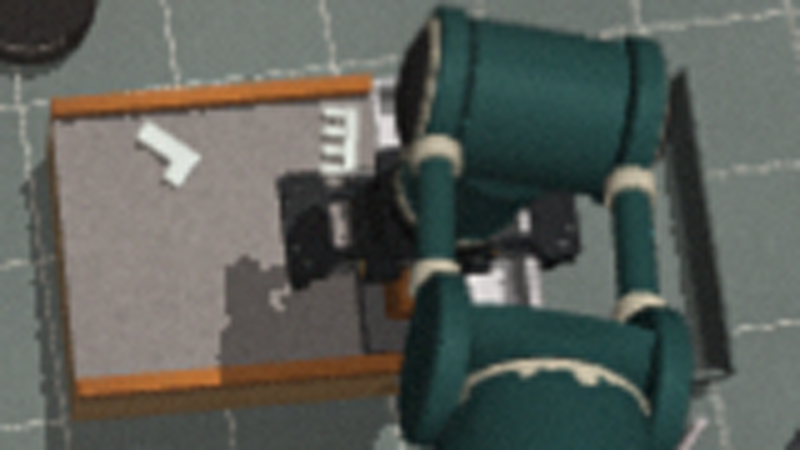

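Robot-side strip is swept; the comb chip near (220,380) and the L chip at (385,430) remain on the board. Lift, go back and shift across.

```bash
python3 -m pendant '[0,0,-1,0,-1,0,0,-2.5,0,-1,0,0,-3.5,0,-1,1,-1.5,-4,0,-1,2,-4,-4,0,-1,3,-7,-4,0,-1,4,-10,-4,0,-1,5,-13,-4,0,-1,5.3,-16,-4,0,-1,5.3,-19,-4,0,-1,5.3,-21,-4,0,-1,5.3,-21.5,-4,0,-1,5.3,-21.5,-4,0,-1]'
python3 - <<'E'
from h import *
delta((.5735,.0822,.1625),87)
p=cams.grab_frame("scene");crop(p,(200,120,360,250),"pics/u.png",5)
p=cams.grab_frame("top");crop(p,(320,140,480,230),"pics/uu.png",5)
E
```

```text
time: 30.85
tcp_pos: [0.5721, 0.0839, 0.2032]
tcp_rot: [0.0, 1.0, -0.024, -0.001]
wrist_force: [0.9, -0.5, -1.2]
opening: 0.0214
t 30.85 tcp [0.5721 0.0839 0.2032] jaw -92.8 j [ 0.1029  0.1092  1.8531 -0.0006  1.182   1.7227] op 0.0214 F [ 0.9186 -0.4612 -1.2003]
 -> delta cm [0.16 0.16 4.07] twist 0.2
```

View pics/u.png

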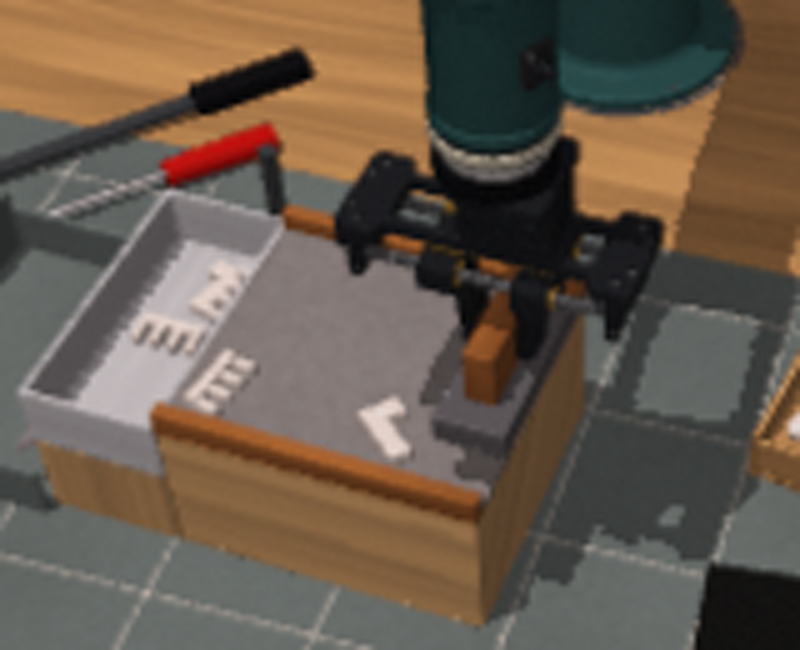

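View pics/uu.png

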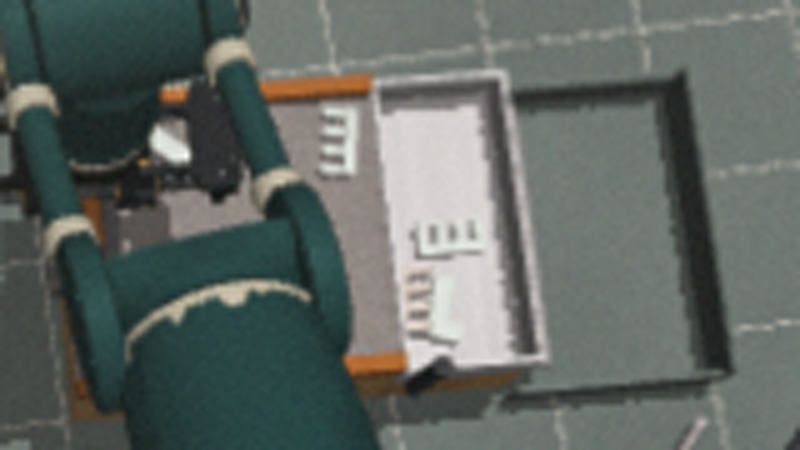

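Three chips are in the bin, the comb and the L at about (445,240–310) in the top crop with another comb leaning near the wall at (415,300). Now sweep the far strip.

```bash
python3 -m pendant '[0.1,0,1.5,0,-1,0.1,0,3,0,-1,0.1,0,3.8,0,-1,0.1,0,4,0,-1,0.1,0.5,4,0,-1,0.1,1.5,4,0,-1,0.1,2.5,4,0,-1,0.1,3.5,4,0,-1,0.1,4.5,4,0,-1,0.1,5.5,4,0,-1,0.1,6.5,4,0,-1,0.1,7.5,4,0,-1,0.1,8.5,4,0,-1,0.1,9.5,4,0,-1,0.1,10.5,4,0,-1,0.1,11.5,4,0,-1,0.1,12.5,4,0,-1,0.1,13.5,4,0,-1,0.1,14,4,0,-1,0.1,14,4,0,-1]'
python3 - <<'E'
from h import *
delta((.5735,.0822,.1625),87)
p=cams.grab_frame("scene");crop(p,(200,120,360,250),"pics/v.png",5)
E
```

```text
time: 32.62
tcp_pos: [0.567, -0.0584, 0.1637]
tcp_rot: [0.0, 1.0, -0.027, -0.0]
wrist_force: [0.1, -0.1, -0.7]
opening: 0.0213
t 32.62 tcp [ 0.567  -0.0584  0.1637] jaw -93.0 j [-0.1462  0.1259  1.9111 -0.0003  1.1045  1.478 ] op 0.0213 F [ 0.118 -0.084 -0.729]
 -> delta cm [ -0.1  -14.08   0.11] twist -0.0
```

View pics/v.png

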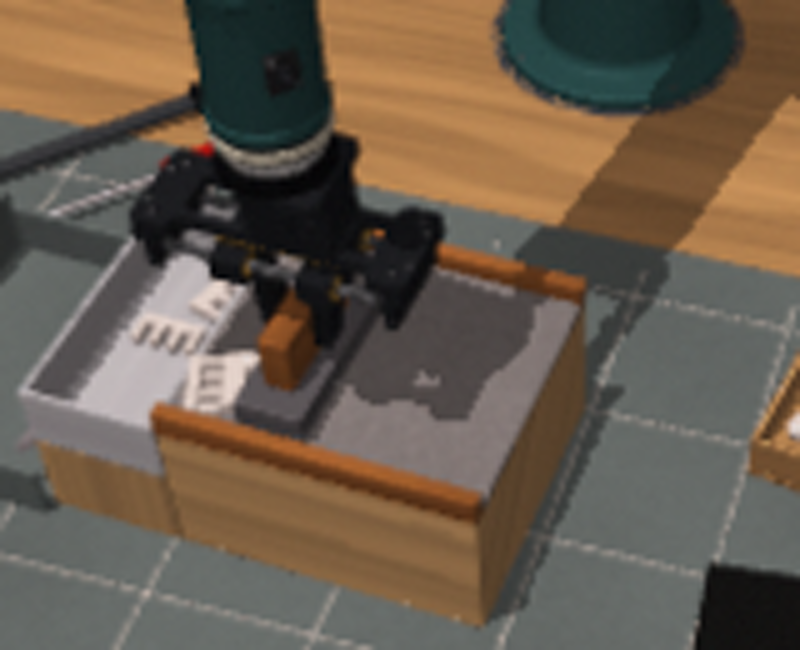

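Both remaining chips are ahead of the block at about (220,380). Push on over the edge.

```bash
python3 -m pendant '[0,0.5,0,0,-1,0,1.5,0,0,-1,0,2.5,0,0,-1,0,3.5,0,0,-1,0,4.5,0,0,-1,0,5.5,0,0,-1,0,6.5,0,0,-1,0,7.2,0,0,-1,0,7.5,0,0,-1,0,7.5,0,0,-1,0,7.5,0,0,-1,0,7.5,-1,0,-1,0,6.5,-3,0,-1,0,4.5,-5,0,-1,0,1.5,-6,0,-1,0,-2,-6,0,-1,0,-5.5,-6,0,-1,0,-9,-6,0,-1,0,-12,-6,0,-1,0,-12,-6,0,-1]'
python3 - <<'E'
from h import *
delta((.5944,.3026,.25),0)
p=cams.grab_frame("scene");crop(p,(200,120,360,250),"pics/w.png",5)
p=cams.grab_frame("top");crop(p,(320,140,480,230),"pics/ww.png",5)
E
```

```text
time: 34.33
tcp_pos: [0.5733, 0.0684, 0.2248]
tcp_rot: [-0.002, 1.0, -0.023, 0.001]
wrist_force: [0.6, 1.3, -1.0]
opening: 0.0217
t 34.33 tcp [0.5733 0.0684 0.2248] jaw -92.7 j [0.0738 0.0887 1.8344 0.0032 1.2171 1.6904] op 0.0217 F [ 0.5807  1.2859 -1.018 ]
 -> delta cm [  1.01 -23.5   -2.44] twist 87.3
```

View pics/w.png

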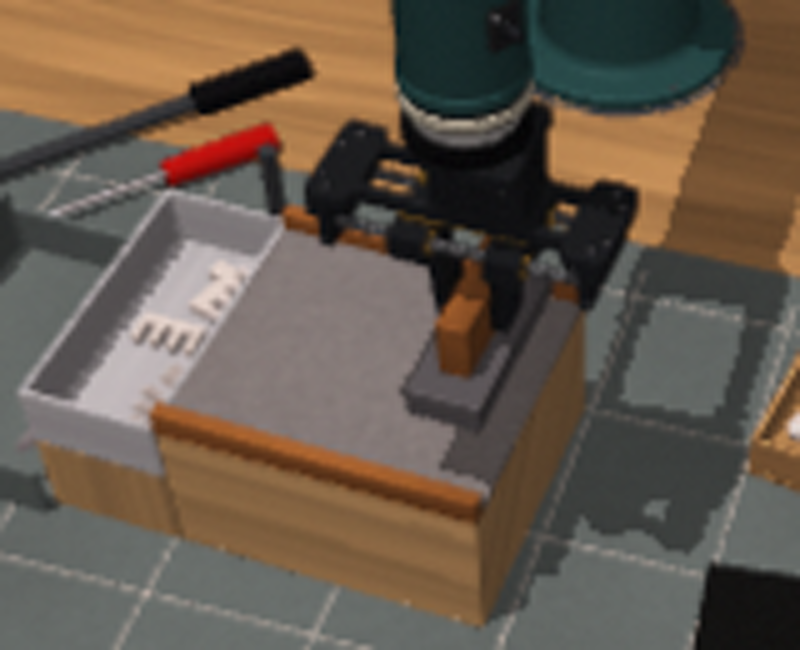

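View pics/ww.png

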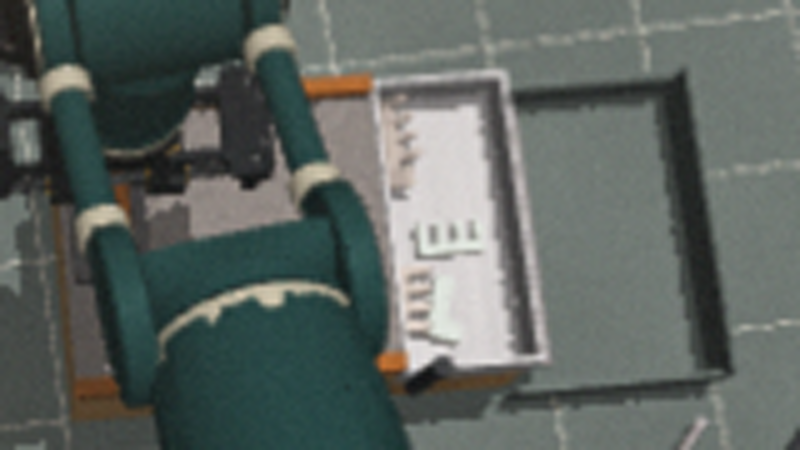

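The board looks clear, with chips lying along the bin's near wall at about (400,150) as well as (450,240) and (430,305). I'll carry the scraper to its pad, which also uncovers the board for checking.

```bash
python3 -m pendant '[0,-1,0,-5,-1,0,-3.5,0,-12,-1,0,-6.5,0,-19,-1,0.2,-9.5,0,-26,-1,0.4,-12.5,0,-33,-1,0.6,-15.5,0,-40,-1,0.8,-18.5,0,-47,-1,1,-21.5,0,-54,-1,1.2,-23.2,0,-61,-1,1.2,-23.5,0,-68,-1,1.2,-23.5,0,-75,-1,1.2,-23.5,0,-82,-1,1.2,-23.5,0,-89,-1,1.2,-23.5,1,-93,-1,1.2,-23.5,4,-93,-1,1.2,-23.5,7,-93,-1,1.2,-23.5,10,-93,-1,1.2,-23.5,12,-93,-1,1.2,-23.5,13,-93,-1,1.2,-23.5,13,-93,-1]'
python3 - <<'E'
from h import *
delta((.597,.3035,.039),0)
p=cams.grab_frame("scene");crop(p,(180,120,440,280),"pics/x.png",3)
p=cams.grab_frame("top");crop(p,(320,140,480,230),"pics/xx.png",5)
E
```

```text
time: 36.1
tcp_pos: [0.5958, 0.2947, 0.0905]
tcp_rot: [-0.001, 0.707, 0.707, -0.003]
wrist_force: [0.0, 0.1, -2.8]
opening: 0.0219
t 36.1 tcp [0.5958 0.2947 0.0905] jaw -0.0 j [ 0.422   0.3698  1.7536 -0.0004  1.0241  0.4229] op 0.0219 F [ 0.032   0.0554 -2.7796]
 -> delta cm [0.9  0.15 5.15] twist -0.0
```

View pics/x.png

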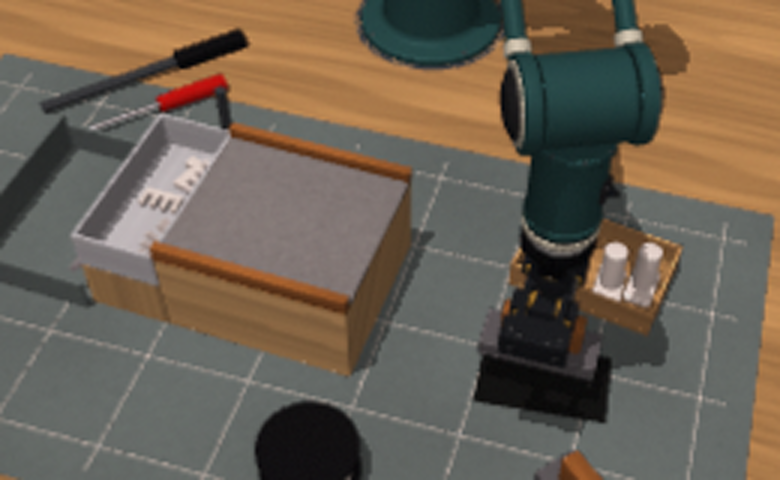

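View pics/xx.png

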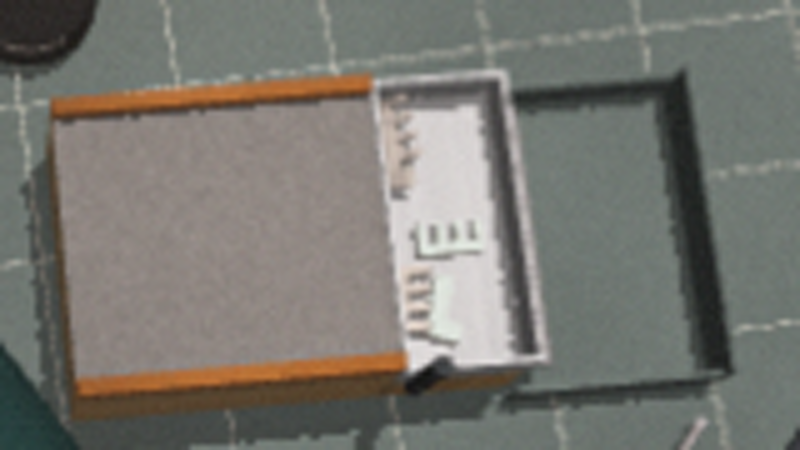

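The board is empty and all chips are in the bin. Lower the scraper onto the pad and let go.

```bash
python3 -m pendant '[0.4,0.1,1,0,-1,0.8,0.1,2.5,0,-1,0.9,0.1,3.8,0,-1,0.9,0.1,4.5,0,-1,0.9,0.1,4.8,0,-1,0.9,0.1,5,0,-1,0.9,0.1,5.1,0,-1,0.9,0.1,5.1,0,-1]'
python3 - <<'E'
from h import *
delta((.597,.3035,.039),0)
p=cams.grab_frame("scene");crop(p,(320,180,460,290),"pics/y.png",5)
E
```

```text
time: 36.87
tcp_pos: [0.5985, 0.3058, 0.0427]
tcp_rot: [0.0, 0.707, 0.707, 0.0]
wrist_force: [0.0, -0.5, -1.9]
opening: 0.0216
t 36.87 tcp [0.5985 0.3058 0.0427] jaw 0.0 j [ 0.4353  0.4319  1.767  -0.0001  0.9427  0.4348] op 0.0216 F [ 0.032  -0.4815 -1.8799]
 -> delta cm [-0.23 -0.15  0.37] twist 0.0
```

View pics/y.png

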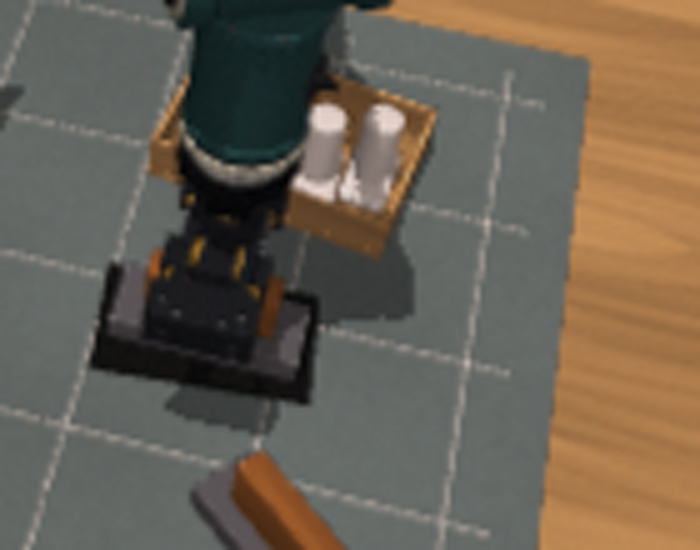

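Still hanging slightly (about 2 N on the wrist), so 4 mm more, then release.

```bash
python3 -m pendant '[0,0,0.2,0,-1,0,0,0.4,0,-1,0,0,0.45,0,-1,0,0,0.45,0,-1,0,0,0.45,0,0.35,0,0,0.45,0,0.35,0,0,0.45,0,0.35,0,0,0.45,0,0.35,0,0,0.45,0,0.35,0,0,0.45,0,0.35,0,0,-1,0,0.35,0,0,-4,0,0.35,0,0,-8,0,0.35,0,0,-12,0,0.35,0,0,-16,0,0.35,0,0,-20,0,0.35,0,0,-20,0,0.35]'
python3 - <<'E'
from h import *
delta((.597,.3035,.039),0)
p=cams.grab_frame("scene");crop(p,(320,180,460,290),"pics/z.png",5)
p=cams.grab_frame("scene");crop(p,(200,140,280,200),"pics/zz.png",9)
E
```

```text
time: 38.33
tcp_pos: [0.6031, 0.308, 0.2558]
tcp_rot: [0.003, 0.707, 0.707, 0.009]
wrist_force: [1.2, 0.6, 1.5]
opening: 0.0595
t 38.33 tcp [0.6031 0.308  0.2558] jaw 0.0 j [0.4353 0.247  1.5936 0.0001 1.2827 0.4349] op 0.0595 F [1.2469 0.5875 1.5147]
 -> delta cm [-0.62 -0.97 21.66] twist 0.0
```

View pics/z.png

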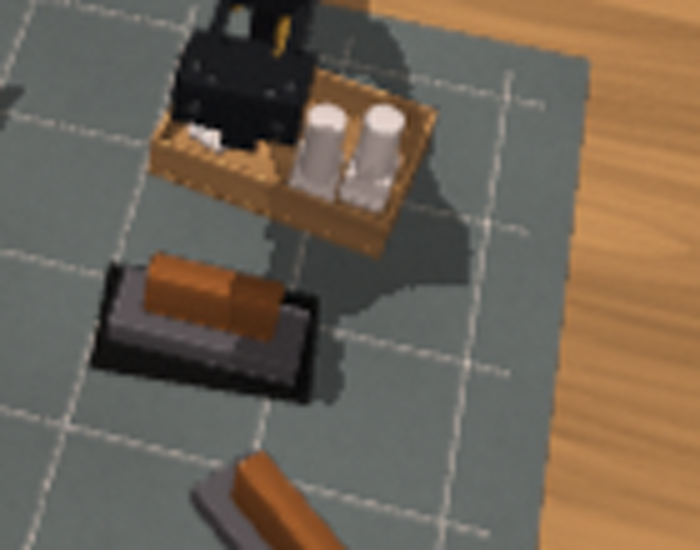

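View pics/zz.png

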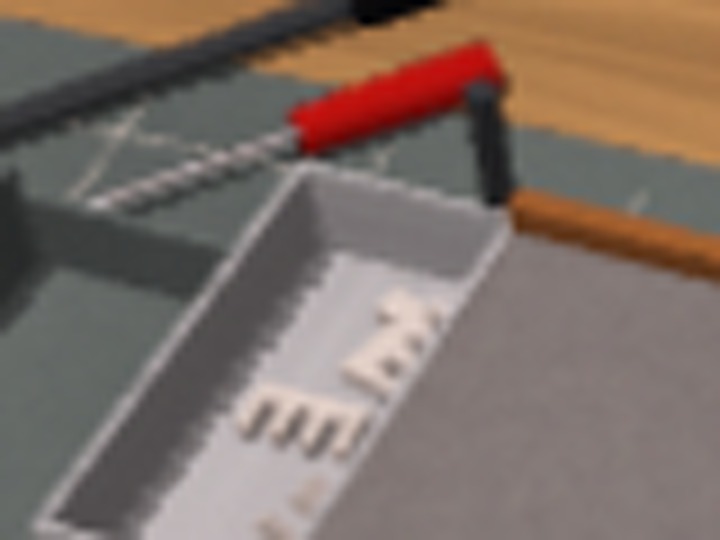

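The scraper stands upright on its pad (roughly centre (210,320) in the crop), legs in the box, bin upright with the chips. Now go behind the tipping handle (post top at about (485,90) in the zoom) with shut fingers.

```bash
python3 -m pendant '[-1,-0.5,0,0,-1,-3.5,-1.5,0,0,-1,-6.5,-2.8,0,0,-1,-9.5,-4.2,0,1,-1,-12.5,-5.5,0,2,-1,-15.5,-6.8,0,3,-1,-18.5,-8.1,0,3,-1,-21.5,-9.4,0,3,-1,-24.5,-10.7,0,3,-1,-27.5,-12,0,3,-1,-30.5,-13.3,0,3,-1,-33.5,-14.6,0,3,-1,-36.5,-15.9,0,3,-1,-39,-17,0,3,-1,-40.3,-17.7,0,3,-1,-40.6,-17.8,0,3,-1,-40.6,-17.8,0,3,-1]' 20
python3 - <<'E'
from h import *
delta((.4227,-.0953,.157),-3)
p=cams.grab_frame("scene");crop(p,(190,90,310,190),"pics/ba.png",6)
t=cams.grab_frame("top");crop(t,(320,140,480,240),"pics/bb.png",5)
for q in(p,t):
  for d in cams.landmark_of(q,"bin_handle")[:2]: print(d["score"],d["position"],onz(q,d["position"],.182))
for q in(p,t): print(proj(q,(.4204,-.1441,.182)))
E
```

```text
time: 39.85
tcp_pos: [0.4188, -0.1007, 0.2409]
tcp_rot: [-0.002, 0.726, 0.688, -0.001]
wrist_force: [0.2, 0.5, 1.0]
opening: 0.0007
t 39.85 tcp [ 0.4188 -0.1007  0.2409] jaw -3.1 j [-0.294  -0.2136  2.0888  0.0002  1.2699 -0.2396] op 0.0007 F [0.1672 0.4755 0.9509]
 -> delta cm [0.56 0.39 8.38] twist -0.1
0.68 [255.3, 147.8] [ 0.4162 -0.1376  0.182 ]
[253.1421 148.2018]
[408.9143 213.892 ]
```

View pics/ba.png

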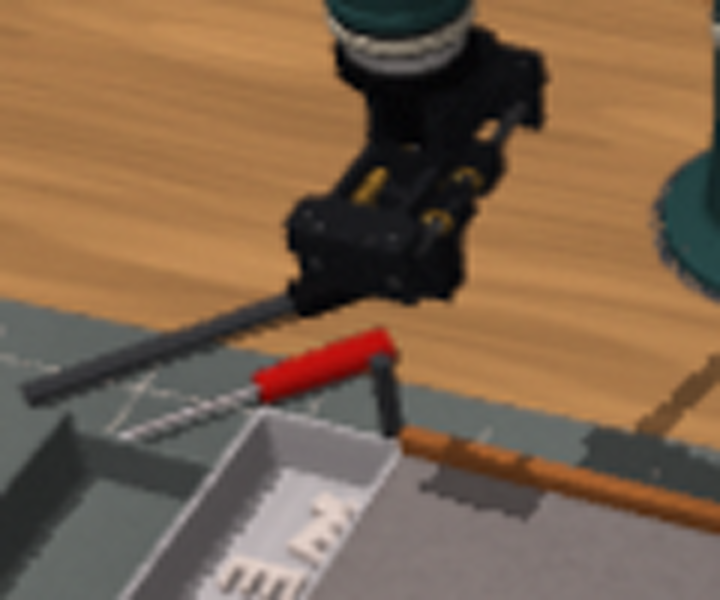

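View pics/bb.png

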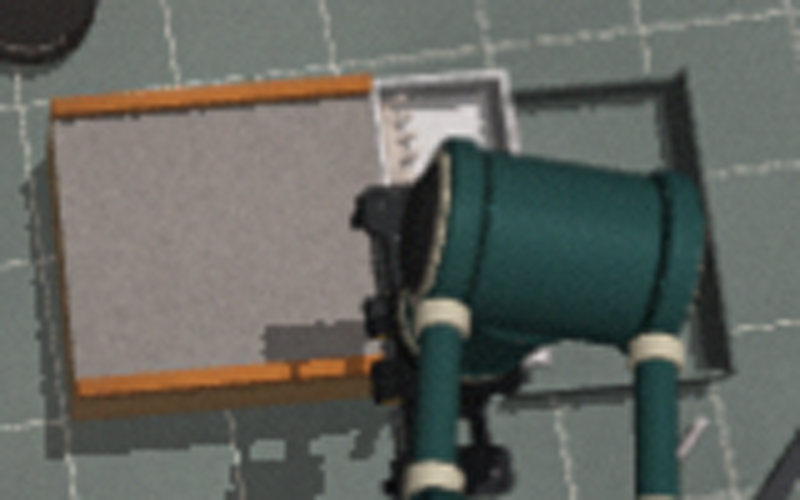

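Run:
```python
from h import *
p=cams.grab_frame("scene")
for X in((.4188,-.1007,.2409),(.4188,-.1007,.26),(.4188,-.1007,.305),(.4188,-.1007,.139),(.4204,-.1441,.182),(.4204,-.1441,.122)): print((proj(p,X)-[190,90])*6)
```

```text
[437.0338 284.1714]
[433.3661 257.8761]
[424.3756 193.4384]
[455.2514 414.8418]
[378.8524 349.2106]
[391.3736 422.8901]
```

```bash
python3 -m pendant '[0,0.2,1.5,0,-1,0,0.4,4,0,-1,0,0.4,6.5,0,-1,0,0.4,8,0,-1,0,0.4,8.4,0,-1,0,0.4,8.4,0,-1,0,0.4,8.4,0,-1]'
python3 - <<'E'
from h import *
delta((.4227,-.0953,.157),-3)
p=cams.grab_frame("scene");crop(p,(190,90,310,190),"pics/bc.png",6)
E
```

```text
time: 40.68
tcp_pos: [0.4252, -0.1002, 0.1593]
tcp_rot: [0.0, 0.725, 0.689, 0.0]
wrist_force: [0.5, 0.1, -0.0]
opening: 0.0004
t 40.68 tcp [ 0.4252 -0.1002  0.1593] jaw -2.9 j [-0.2885 -0.1314  2.1765  0.0001  1.0961 -0.2376] op 0.0004 F [ 0.454   0.0788 -0.0346]
 -> delta cm [ 0.48 -0.28  0.23] twist 0.1
```

View pics/bc.png

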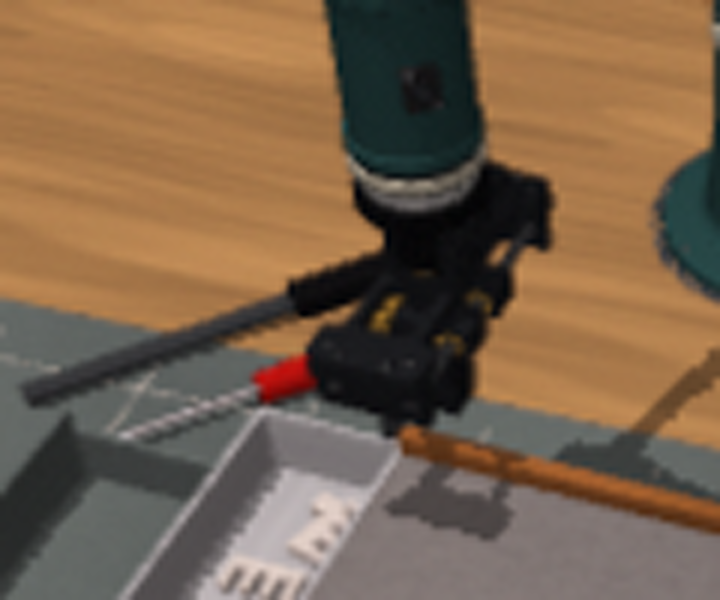

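In position behind the post. Push along the handle's arc, first part.

```bash
python3 -m pendant '[-1,-0.2,0,0,-1,-2,-0.2,0,0,-1,-2.6,-0.2,0,0,-1,-3.3,-0.2,-0.5,0,-1,-4.1,-0.2,-1.1,0,-1,-4.8,-0.2,-1.7,0,-1,-5.6,-0.2,-2.2,0,-1,-6.5,-0.2,-2.7,0,-1,-7.4,-0.2,-3.1,0,-1,-8.3,-0.2,-3.5,0,-1,-8.8,-0.2,-3.7,0,-1,-9.2,-0.2,-3.8,0,-1]'
python3 - <<'E'
from h import *
delta((.4227,-.0953,.157),-3)
p=cams.grab_frame("scene");crop(p,(190,90,310,190),"pics/bd.png",6)
E
```

```text
time: 41.73
tcp_pos: [0.4186, -0.1935, 0.198]
tcp_rot: [0.001, 0.726, 0.688, 0.001]
wrist_force: [0.6, 3.2, 5.8]
opening: -0.0
t 41.73 tcp [ 0.4186 -0.1935  0.198 ] jaw -3.1 j [-0.4875 -0.1201  2.091   0.0007  1.1682 -0.4345] op -0.0 F [0.5537 3.235  5.7954]
 -> delta cm [ 9.83 -0.12  4.09] twist -0.1
```

View pics/bd.png

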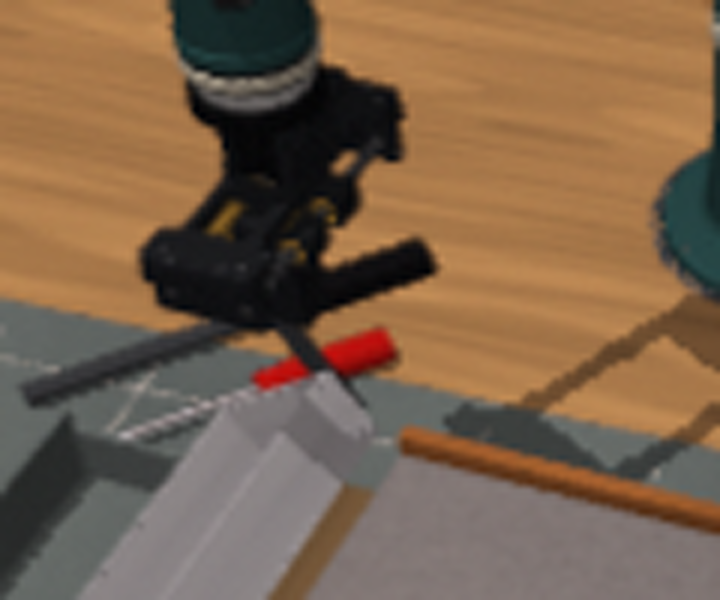

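The bin follows the finger, tilted about 0.6 rad. Continue past the balance point.

```bash
python3 -m pendant '[-0.9,0,-0.2,0,-1,-1.9,0,-0.3,0,-1,-2.9,0,-0.4,0,-1,-3.8,0,-0.4,0,-1,-4.8,0,-0.3,0,-1,-5.7,0,-0.1,0,-1,-6.4,0,0.1,0,-1,-7.2,0,0.4,0,-1,-8,0,0.7,0,-1,-8.7,0,1,0,-1,-9.5,0,1.4,0,-1,-10.3,0,1.8,0,-1,-10.3,0,1.8,0,-1,-10.3,0,1.8,0,-1,-10.3,0,0,0,-1,-10.3,0,-3,0,-1,-10.3,0,-5,0,-1,-10.3,0,-5,0,-1]'
python3 - <<'E'
from h import *
delta((.4227,-.0953,.157),-3)
p=cams.grab_frame("scene");crop(p,(150,90,290,210),"pics/be.png",5)
E
```

```text
time: 43.28
tcp_pos: [0.4147, -0.2964, 0.2517]
tcp_rot: [0.004, 0.725, 0.689, 0.001]
wrist_force: [0.8, -0.8, 0.4]
opening: 0.0005
t 43.28 tcp [ 0.4147 -0.2964  0.2517] jaw -2.9 j [-0.6696 -0.0653  1.94    0.0002  1.259  -0.6182] op 0.0005 F [ 0.8187 -0.8135  0.4148]
 -> delta cm [20.17 -0.29  9.38] twist 0.1
```

View pics/be.png

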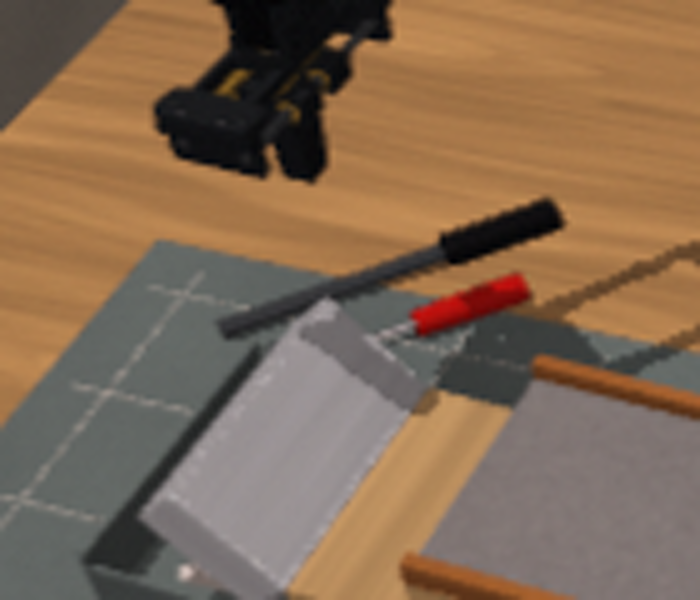

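The bin is fully over on its stop, with a chip visible in the tray at about (185,572). Clear the arm away and check everything.

```bash
python3 -m pendant '[1,0,-1,0,-1,3,0,-3,0,-1,6,0,-5,0,-1,9,0,-7,0,-1,12,0,-8,0,-1,15,0,-8,0,-1,18,0,-8,0,-1,21,0,-8,0,-1,24,0,-8,0,-1,27,0,-8,0,-1,30,0,-8,0,-1,33,0,-8,0,-1,35,0,-8,0,-1,36,0,-8,0,-1,36,0,-8,0,-1,36,0,-8,0,-1]'
python3 - <<'E'
from h import *
delta((.4227,-.0953,.157),-3)
p=cams.grab_frame("scene");crop(p,(150,120,290,240),"pics/ca.png",5);crop(p,(200,120,460,310),"pics/cc.png",3)
t=cams.grab_frame("top");crop(t,(370,140,480,230),"pics/cb.png",7);crop(t,(170,120,420,290),"pics/cd.png",3)
for q in(p,t):
  for n in("chip1","bin_mouth"):
    for d in cams.landmark_of(q,n): print(n,round(d["score"],2),np.round(d["position"],1),onz(q,d["position"],.01)[:2])
E
```

```text
time: 44.67
tcp_pos: [0.4305, 0.0644, 0.3259]
tcp_rot: [-0.0, 0.725, 0.689, -0.001]
wrist_force: [0.1, -0.3, -0.4]
opening: 0.0003
t 44.67 tcp [0.4305 0.0644 0.3259] jaw -2.9 j [ 0.0918 -0.2466  1.9605 -0.0007  1.4296  0.1422] op 0.0003 F [ 0.1041 -0.2917 -0.3587]
 -> delta cm [-15.97   0.05  16.9 ] twist 0.1
chip1 0.39 [185.8 207.7] [ 0.622  -0.3502]
chip1 0.32 [363.9 204.1] [0.4171 0.2774]
bin_mouth 0.89 [207.1 181. ] [ 0.4768 -0.3388]
bin_mouth 0.57 [381.2 215.6] [0.453  0.3494]
bin_mouth 0.39 [229.4 142. ] [ 0.2379 -0.3555]
bin_mouth 0.86 [440.9 183. ] [ 0.5449 -0.3339]
bin_mouth 0.48 [358.7 194.5] [ 0.542  -0.0096]
bin_mouth 0.45 [465.1 261. ] [ 0.2376 -0.3677]
```

View pics/ca.png

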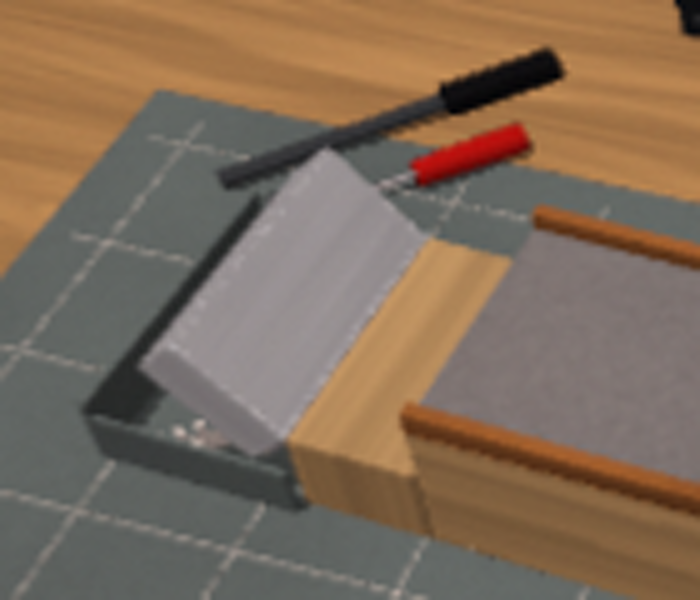

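View pics/cb.png

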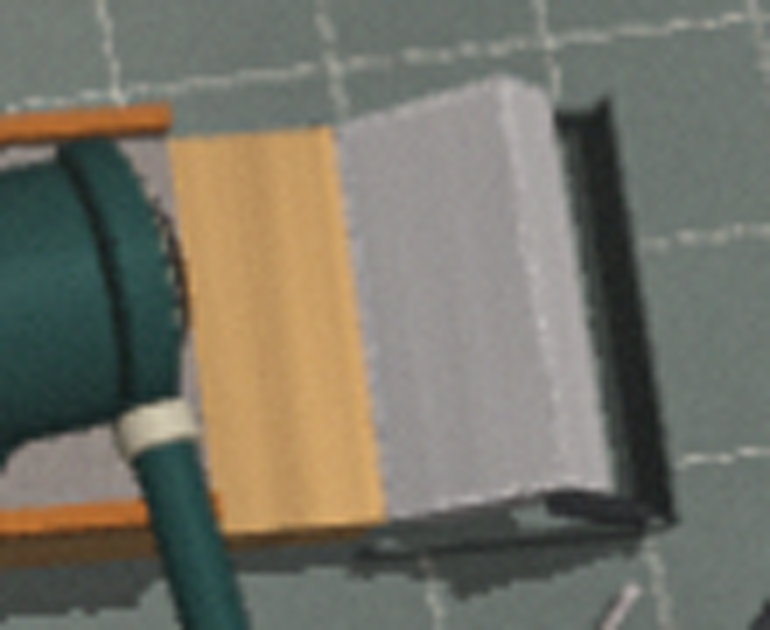

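View pics/cc.png

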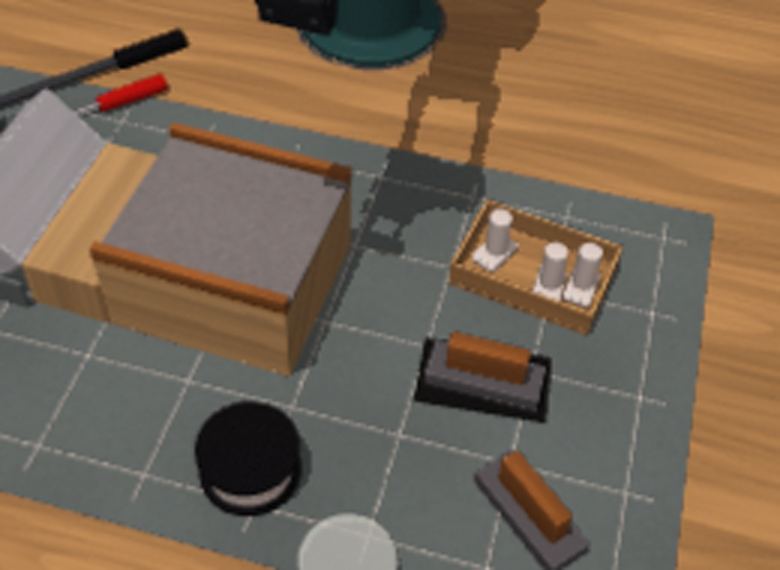

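View pics/cd.png

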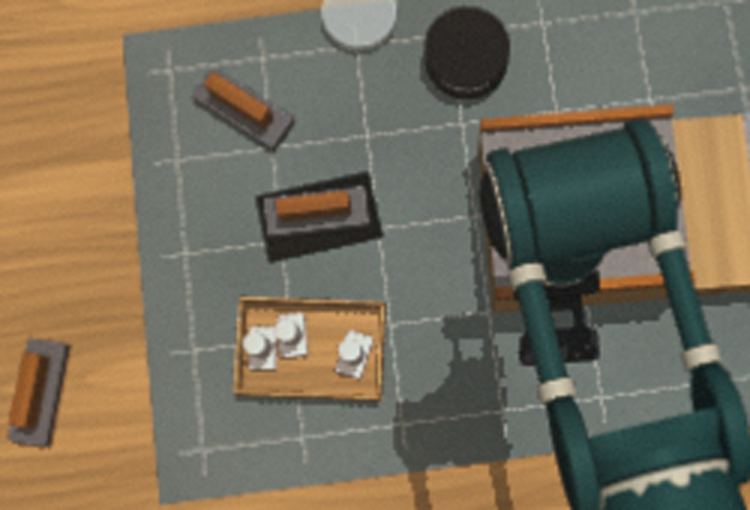

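Legs are in the box, the scraper is upright on the pad, the bin is fully over, and the spool, screwdriver and file are unmoved. Only a few chips show through the tray gap at (195,432), as the bin hides the rest. I let a second or so pass to settle, then take a last look.

```bash
python3 -m pendant '[0,0,0,0,-1,0,0,0,0,-1,0,0,0,0,-1,0,0,0,0,-1,0,0,0,0,-1,0,0,0,0,-1,0,0,0,0,-1,0,0,0,0,-1,0,0,0,0,-1,0,0,0,0,-1,0,0,0,0,-1,0,0,0,0,-1,0,0,0,0,-1,0,0,0,0,-1,0,0,0,0,-1,0,0,0,0,-1]'
python3 - <<'E'
from h import *
p=cams.grab_frame("scene");crop(p,(160,160,240,225),"pics/da.png",9)
p=cams.grab_frame("top");crop(p,(420,190,480,225),"pics/db.png",12)
E
```

```text
time: 46.3
tcp_pos: [0.4312, 0.0644, 0.3267]
tcp_rot: [0.0, 0.725, 0.689, 0.0]
wrist_force: [0.2, -0.3, 0.7]
opening: 0.0004
```

View pics/da.png

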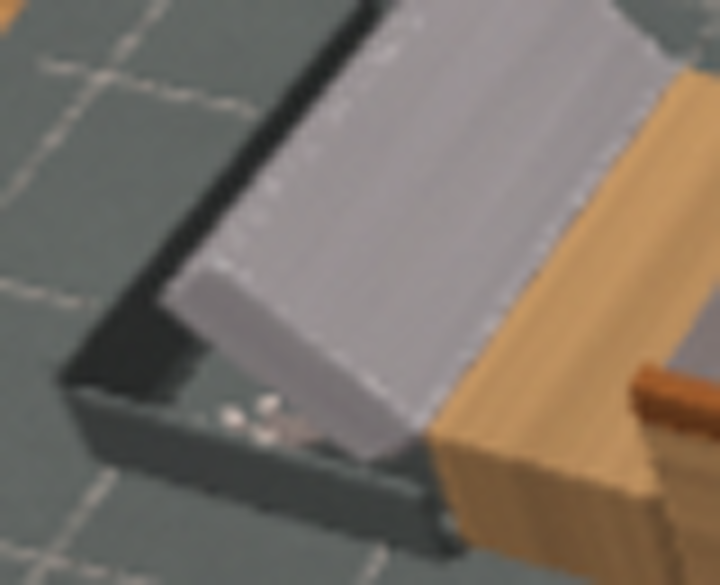

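View pics/db.png

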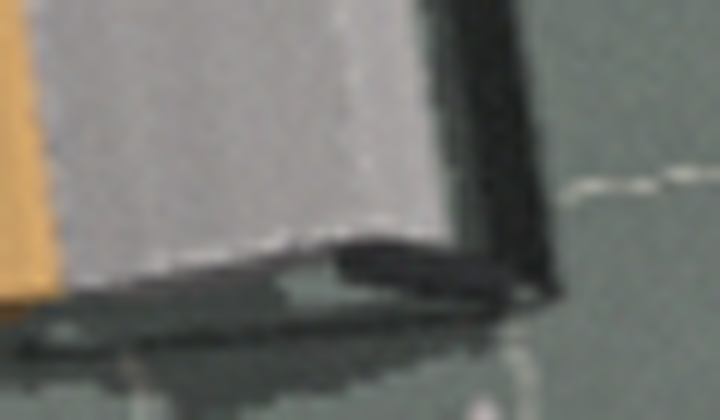

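A comb chip lies still on the tray floor at about (265,415), and nothing is moving. Hand in.

```bash
python3 -c "
from bench import workorder
print(workorder.close_job())"
```

```text
the job is handed in; nothing more can be done
None
```

The job is done and handed in at about 46 s, but my last pictures do not prove that every chip ended up in the tray.

**What I did:**
- I put the three finished legs in the parts box.
- I took the scraper from its pad, which was the scraper nearest the base, and swept the board in two strips. All five chips went into the upright bin.
- I stood the scraper back on its pad.
- I pushed the bin's handle along its arc, past the balance point, until the bin fell fully over onto its edge stop. I left it there.

**Last checks:**
- **Legs:** all three stand inside the box. One sits about 2 cm from where I released it, but well within the walls.
- **Board:** it was empty before I tipped the bin. I saw combs and an L-shaped chip in the bin, and two chips lying against its near wall were partly hidden.
- **Scraper:** upright near the middle of the pad and let go.
- **Bin:** fully over and still.
- **Spool, screwdriver and file:** they look unmoved.
- **Arm:** clear of everything.
- **Chips in the tray:** the tipped bin hides most of the tray in both pictures. I could see at least one comb chip on the tray floor, but could not count all five.

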